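# Reset the tripped breakers in the jig and repack the kit case

## Task

The practice breakers have come back from class tripped, their white reset buttons standing out. Clear away the red screwdriver that was left across the reset jig and lay it in its own cutout in the kit case's foam; then reset each breaker in the jig - hold it firmly with its shoulders against the stop until the sprung plunger has pushed its slow button fully home, never pushing a button in any other way - and press it right down into a foam cutout of its own length. Leave the other things on the bench where they are.

Things in the scene. Friction and masses are not known exactly. Their poses are not given: they have to be found in the camera images.
- breaker_s1: short cream breaker, loose, 90 g, may be absent: body 46 long (x) x 34 wide x 42 mm tall, the lowest 4 mm a steel foot set in by 1.5 mm. Origin: centre of the body's underside. +x points to the button end: black nose 18 wide x 24 tall, 12 mm long, ahead of the body, an 8 mm shoulder each side of it; white button (12 mm across, 21 mm up) in the nose. Grip across the width, upper half
- reset_s1 (a joint): reset button of breaker_s1: 0 = tripped, standing 8 mm out of the nose; 0.008 m = home, flush with the nose. Stays where it is left (friction 1.5 N). Oil-damped: the jig's plunger needs 2 to 3 s of steady holding to drive it home
- breaker_s2: short cream breaker, loose, 90 g, may be absent: body 46 long (x) x 34 wide x 42 mm tall, the lowest 4 mm a steel foot set in by 1.5 mm. Origin: centre of the body's underside. +x points to the button end: black nose 18 wide x 24 tall, 12 mm long, ahead of the body, an 8 mm shoulder each side of it; white button (12 mm across, 21 mm up) in the nose. Grip across the width, upper half
- reset_s2 (a joint): reset button of breaker_s2: 0 = tripped, standing 8 mm out of the nose; 0.008 m = home, flush with the nose. Stays where it is left (friction 1.5 N). Oil-damped: the jig's plunger needs 2 to 3 s of steady holding to drive it home
- breaker_l1: long dark breaker with an orange band, loose, 120 g, may be absent: body 62 long (x) x 34 wide x 42 mm tall, the lowest 4 mm a steel foot set in by 1.5 mm. Origin: centre of the body's underside. +x points to the button end: black nose 18 wide x 24 tall, 12 mm long, ahead of the body, an 8 mm shoulder each side of it; white button (12 mm across, 21 mm up) in the nose. Grip across the width, upper half
- reset_l1 (a joint): reset button of breaker_l1: 0 = tripped, standing 8 mm out of the nose; 0.008 m = home, flush with the nose. Stays where it is left (friction 1.5 N). Oil-damped: the jig's plunger needs 2 to 3 s of steady holding to drive it home
- breaker_l2: long dark breaker with an orange band, loose, 120 g, may be absent: body 62 long (x) x 34 wide x 42 mm tall, the lowest 4 mm a steel foot set in by 1.5 mm. Origin: centre of the body's underside. +x points to the button end: black nose 18 wide x 24 tall, 12 mm long, ahead of the body, an 8 mm shoulder each side of it; white button (12 mm across, 21 mm up) in the nose. Grip across the width, upper half
- reset_l2 (a joint): reset button of breaker_l2: 0 = tripped, standing 8 mm out of the nose; 0.008 m = home, flush with the nose. Stays where it is left (friction 1.5 N). Oil-damped: the jig's plunger needs 2 to 3 s of steady holding to drive it home
- jig: reset jig, fixed: base plate 200 (x) x 170 x 10 mm; origin: centre of its underside. Along x a channel between two rails (41 mm apart, 10 wide, 10 high, bevelled inside, x -95 to +30 mm). At its +x end the stop: two dark cheeks 36 mm high, 13 to 32 mm each side, a 26 mm gap for the nose, then the plunger and its blue housing (50 mm high). Lower a breaker in, nose to +x, and push it to +x till its shoulders meet the cheeks
- jig_stop (a point): middle of the stop faces (between the two cheeks), on top of the base plate, 10 mm above the bench, axes as the jig's; a breaker is against the stop when the +x end of its body is here
- plunger (a joint): travel of the sprung plunger along the jig's +x: 0 = at rest, at most 0.014 m. Brass face 15 mm across, 31 mm above the bench, at rest 11 mm beyond the stop faces; spring 5 N plus 0.4 N per mm. A tripped breaker at the stop pushes it back 9 mm; it follows the button home, to about 1 mm. With a breaker held 3 mm or more short of the stop the button does not get home
- screwdriver: red-handled screwdriver lying across the jig's rails at the start: handle 90 long (x) x 26 wide x 26 mm high with flat sides, black insulated shaft 6 mm thick and 85 mm long to +x, 13 mm above the underside. Origin: underside of the handle's middle, +x to the tip. 85 g, balance point about 15 mm from the origin to +x
- case: kit case, open, fixed: black tray 200 (x) x 270 (y) x 34 mm high with dark foam, its top 30 mm above the bench; cutouts 16 mm deep with red floors. Origin: centre of its underside. Far half (+x): four breaker cutouts side by side, 64 mm apart along y, shaped as body and nose, nose to the case's +x. Near half: the screwdriver cutout, along y
- slot_short_1 (a point): a cutout for a short breaker: where the breaker's origin belongs, on the red floor (14 mm above the bench), axes as the case's and as the seated breaker's; body part 51 x 39 mm, nose part 24 mm wide and 14 mm long (too short for a tripped button)
- slot_long_1 (a point): a cutout for a long breaker: where the breaker's origin belongs, on the red floor (14 mm above the bench), axes as the case's and as the seated breaker's; body part 67 x 39 mm, nose part 24 mm wide and 14 mm long (too short for a tripped button)
- slot_short_2 (a point): a cutout for a short breaker: where the breaker's origin belongs, on the red floor (14 mm above the bench), axes as the case's and as the seated breaker's; body part 51 x 39 mm, nose part 24 mm wide and 14 mm long (too short for a tripped button)
- slot_long_2 (a point): a cutout for a long breaker: where the breaker's origin belongs, on the red floor (14 mm above the bench), axes as the case's and as the seated breaker's; body part 67 x 39 mm, nose part 24 mm wide and 14 mm long (too short for a tripped button)
- slot_driver (a point): where the screwdriver's origin belongs in its cutout, on the red floor 14 mm above the bench, axes as the case's; tip to the case's +y. Handle part 31 x 97 mm, shaft part 12 mm wide, 88 mm long; around the handle a finger scoop 80 mm wide (x) and 40 mm long, from 5 mm behind to 35 mm ahead of this point, as deep as the cutout
- screw_tub: clear plastic tub of screws, 84 mm across, 55 high; origin: centre of its underside; belongs where it is
- resistor: red-brown round resistor block, 80 mm across, 66 high with its brass terminals; origin: centre of its underside; belongs where it is
- multimeter: yellow multimeter lying flat, 150 x 75 x 38 mm; origin: centre of its underside; belongs where it is
- tape_roll: blue roll of tape lying flat, 64 mm across, 19 high; origin: centre of its underside; belongs where it is
- spare_rail: piece of steel mounting rail, 120 x 35 x 7.5 mm; origin: centre of its underside; belongs where it is
- terminal_strip: cream terminal strip, 16 x 95 x 20 mm; origin: centre of its underside; belongs where it is

How it is judged:
At the end, for the whole second after the job is handed in: Every breaker present has its button at least 6.5 of its 8 mm in and stands upright on the floor of a cutout of its own length (within 6 mm sideways, 3 mm in height and 0.1 rad); the screwdriver lies in its cutout (within 8 mm, 4 mm in height, 0.1 rad); all are at rest (((horizontal distance between breaker_s1 and slot_short_1 below 0.006 m and z of breaker_s1 in the frame of slot_short_1 below 0.003 m and angle between the x axis of breaker_s1 and the x axis of slot_short_1, either way round below 0.1 rad) or (horizontal distance between breaker_s1 and slot_short_2 below 0.006 m and z of breaker_s1 in the frame of slot_short_2 below 0.003 m and angle between the x axis of breaker_s1 and the x axis of slot_short_2, either way round below 0.1 rad)) and value of joint each of reset_s1, reset_s2, reset_l1, reset_l2 above 0.0065 m and angle between each of breaker_s1, breaker_s2, breaker_l1, breaker_l2's own z axis and vertical below 0.08 rad and linear speed of each of breaker_s1, breaker_s2, breaker_l1, breaker_l2, screwdriver below 0.02 m/s and ((horizontal distance between breaker_s2 and slot_short_1 below 0.006 m and z of breaker_s2 in the frame of slot_short_1 below 0.003 m and angle between the x axis of breaker_s2 and the x axis of slot_short_1, either way round below 0.1 rad) or (horizontal distance between breaker_s2 and slot_short_2 below 0.006 m and z of breaker_s2 in the frame of slot_short_2 below 0.003 m and angle between the x axis of breaker_s2 and the x axis of slot_short_2, either way round below 0.1 rad)) and ((horizontal distance between breaker_l1 and slot_long_1 below 0.006 m and z of breaker_l1 in the frame of slot_long_1 below 0.003 m and angle between the x axis of breaker_l1 and the x axis of slot_long_1, either way round below 0.1 rad) or (horizontal distance between breaker_l1 and slot_long_2 below 0.006 m and z of breaker_l1 in the frame of slot_long_2 below 0.003 m and angle between the x axis of breaker_l1 and the x axis of slot_long_2, either way round below 0.1 rad)) and ((horizontal distance between breaker_l2 and slot_long_1 below 0.006 m and z of breaker_l2 in the frame of slot_long_1 below 0.003 m and angle between the x axis of breaker_l2 and the x axis of slot_long_1, either way round below 0.1 rad) or (horizontal distance between breaker_l2 and slot_long_2 below 0.006 m and z of breaker_l2 in the frame of slot_long_2 below 0.003 m and angle between the x axis of breaker_l2 and the x axis of slot_long_2, either way round below 0.1 rad)) and horizontal distance between screwdriver and slot_driver below 0.008 m and z of screwdriver in the frame of slot_driver below 0.004 m and angle between the x axis of screwdriver and the y axis of case, either way round below 0.1 rad); the robot touches nothing.
It fails at once if a reset button is pushed in anywhere but on the jig's plunger ((value of joint reset_s1 above 0.004 m and velocity of joint reset_s1 above 0.0007 m/s and horizontal distance between breaker_s1 and jig_stop above 0.05 m) or (value of joint reset_s2 above 0.004 m and velocity of joint reset_s2 above 0.0007 m/s and horizontal distance between breaker_s2 and jig_stop above 0.05 m) or (value of joint reset_l1 above 0.004 m and velocity of joint reset_l1 above 0.0007 m/s and horizontal distance between breaker_l1 and jig_stop above 0.05 m) or (value of joint reset_l2 above 0.004 m and velocity of joint reset_l2 above 0.0007 m/s and horizontal distance between breaker_l2 and jig_stop above 0.05 m)).
It fails at once if one of the other things on the bench is shifted by more than 4 cm (distance of any of screw_tub, resistor, multimeter, tape_roll, spare_rail, terminal_strip from where it was at the start of the episode above 0.04 m).
Of breaker_s1, breaker_s2, breaker_l1, breaker_l2 only 3 to 4 are there at a start; the rules pass over those that are not, and their reading is None.
At some moment in a run one of breaker_s1, breaker_s2, breaker_l1, breaker_l2 may be knocked a few centimetres aside while the robot is not near it.
Once in a run the grip may slacken for a moment while it holds something.
It also fails if it takes over 210 s, if anything falls off the work surface, if the arm or the gripper's body presses on something with over 40 N, if the wrist force passes 120 N, or if a joint passes its speed limit or range.

## Robot

A 6-joint arm with a two-finger parallel gripper is mounted at the origin on the work surface. World frame = base frame: x ahead of the robot, y to its left, z up, the work surface at z = 0. Lengths are in m, angles in rad, forces in N, time in s.
With the tool pointing down it reaches from about 0.375 to 0.975 m from the base axis. Payload 3.8 kg.
Tool frame: the origin (TCP) lies where the fingers leave the gripper's body, on its centre line; the fingertips stand 73 mm ahead of it and the grasp point (between the pads) lies 54 mm ahead of it; z points along the fingers, y is the line along which they close (so a half turn about z gives the same grasp; the last joint's range is limited). The gripper opens to 85 mm and grips with 20 to 120 N. Pads are 22 mm wide; open, the fingers measure 114 mm over their backs; the gripper's body (76 mm by 85 mm) begins 54 mm behind the grasp point. The pads swing forward as they close: fully open they stand 13 mm farther back than shut.
Start: joints at [-1.161, 0.264, 1.604, -0, 1.274, -0.037], TCP at [0.292, -0.609, 0.304] pointing down, gripper open.
Joint ranges: [-2.63, 2.63], [-0.94, 2.18], [0.31, 2.57], [-1.31, 4.45], [0, 2.66], [-2.55, 2.55]. Speed limits (rad/s): [2.57, 2.57, 3.14, 3.14, 3.14, 3.14].

## Interface

Orientations are given as a rotation vector (axis times angle).
In Python, from workcell import read_state, viewer, bot gives the robot as it stands.
- The arm moves only by the tool jog_arm, never from a script. Its argument "increments" is a list that holds one entry, the list of rows, each a list of 7 numbers: the shift along the tool's x, y, z in units of 30 mm (1.0 is 30 mm), then the turn, a rotation vector about the tool's x, y, z in units of 6 degrees (1.0 is 6 degrees), then the opening, from -1 (shut) to 1 (fully open). A call has exactly 5 rows; each row shifts and turns the commanded pose from where the row before left it, along the tool's axes as they then stand; what a row does not reach is not made up. A row lasts 1/12 s, in which the tool goes at most 41.7 mm and 7.16 degrees, less where a joint would pass 70% of its speed; a pose out of reach is approached as far as the arm can. A call is refused whole if a number of a shift passes 1 or a number of a turn 1, either way. A call with a gripper value outside its range is refused whole. The fingers move at their own pace and stop on an object; "force" is the grip in N (left out, the last holds). Time passes only in rows, so rows that do not move let the fingers close, or fill a call up. It gives the time, the measured TCP pose, the force, the opening and the grip force at its end, in the units of the state.
- read_state(): the state, without advancing time (a new reading comes with each control period).
- viewer.read_camera(name): name is "scene" or "top"; returns (picture, depth): 480x640x3 uint8, blue, green, red; 480x640 float32, m along the optical axis (not along the pixel's ray), 0 where there is no reading.
- viewer.camera_params(name): a dict with "fx", "fy", "cx", "cy" (pixels), "R" (3x3) and "t" (3): a world point X has camera coordinates R X + t. Camera axes: x right, y down, z forward; pixel columns grow to the right and rows downward; lengths in m; the calibration is good to about 2 mm. A picture is of the moment at which its call begins. camera_params takes no time and is no camera call.
- bot.finish_job(): hands the job in; it is judged then, once.
The state is a dict: "time": time; "q": joint angles; "joint_vel": joint speeds; "joint_torque": joint torques, N m; "tool_pos": TCP position; "tcp_rot": TCP orientation; "wrist_force": force on the tool from outside, world axes, zero at the start; "torque": the same for the moment, N m; "width": opening from 0.0 (shut) to 1.0 (fully open); "grip_force": force on a finger pad.
Only numpy, scipy, OpenCV 4.12 (cv2) and the standard library are available. Lean on these libraries where they do the work, as an engineer would, in place of code of your own. Each camera call takes 0.05 s, during which the arm holds its last target. There are 200 camera calls.

## Working session

There is one attempt and no reset: what is moved stays moved. The work goes in short steps, Python scripts to look and compute and a tool call to move; the robot and the scene stay as the last step left them, time stands still between calls to the robot, and variables do not carry over. Pictures are saved under pics/ and viewed, at most 14 in all, crops included, and the job is handed in when it is done.

Besides the shell and the picture viewer there is one more tool, called after "Emit:" as name(argument=value, ...), one argument or row to a line, values as JSON. jog_arm: Moves the arm, as the interface text tells. Its arguments: {"type":"object","properties":{"increments":{"type":"array","items":{"type":"array","items":{"type":"array","items":{"type":"number"}}}},"force":{"type":"number"}},"required":["increments"]}

```bash
ls; mkdir -p pics; python3 - <<'E'
from workcell import read_state, viewer, bot
import cv2, numpy as np
for n in ("top","scene"):
    p,d=viewer.read_camera(n); cv2.imwrite(f"pics/{n}0.png",p); np.save(f"pics/{n}0.npy",d)
    c=viewer.camera_params(n); print(n,c)
s=read_state(); print(s)
E
```

```text
pics
top {'fx': 557.1718823187844, 'fy': 557.1718823187844, 'cx': 318.30964697046056, 'cy': 235.8880242972257, 'R': array([[-0.00209692, -0.99989373, -0.01442647],
       [-0.99305666,  0.00377898, -0.11757632],
       [ 0.11761834,  0.01407976, -0.99295906]]), 't': array([0.00815362, 0.57613803, 1.06322355])}
scene {'fx': 454.382156343141, 'fy': 454.382156343141, 'cx': 322.79856049913985, 'cy': 235.3697851099729, 'R': array([[ 0.47663093,  0.87906744, -0.00796261],
       [ 0.60995556, -0.33721386, -0.71710601],
       [-0.63306964,  0.33693807, -0.69691862]]), 't': array([-0.27651631, -0.33609137,  1.50136542])}
{'time': 0.1, 'q': array([-1.16091327e+00,  2.64664421e-01,  1.60529119e+00, -3.29528024e-05,
        1.27375396e+00, -3.68818168e-02]), 'joint_vel': array([-0.00171997,  0.00064416, -0.00454443,  0.00077643, -0.00073841,
        0.00089086]), 'joint_torque': array([ 1.49897010e-04, -5.16707826e+01, -3.68590164e+01, -9.49106948e-05,
        6.27945774e-03, -1.59957261e-05]), 'tool_pos': array([ 0.29141543, -0.60824128,  0.3026664 ]), 'tcp_rot': array([-3.06150950e+00, -6.95510016e-01,  6.64756236e-04]), 'wrist_force': array([ 0.99502062,  0.14177367, -0.14279549]), 'torque': array([-0.0076319 , -0.00726182, -0.04848201]), 'grip_force': 0.0, 'width': 1.0012161994497133}
```

View pics/top0.png

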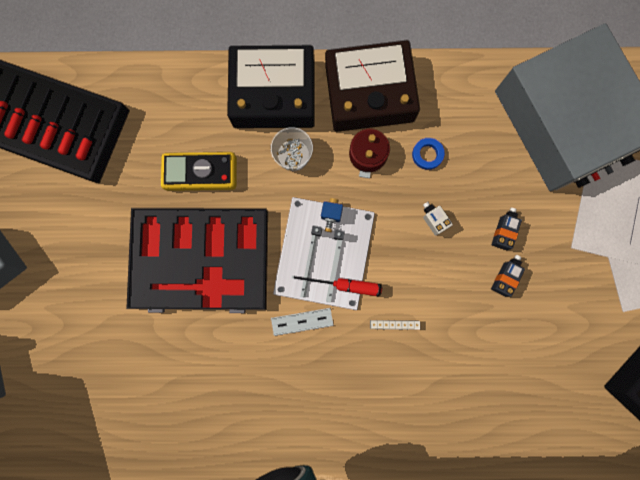

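View pics/scene0.png

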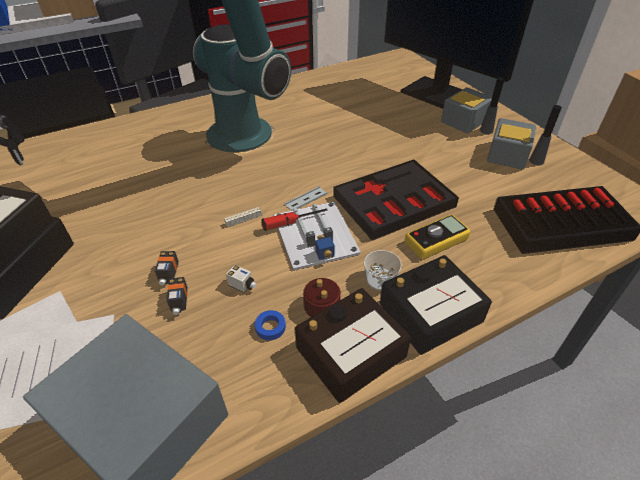

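```bash
cat > h.py <<'E'
import numpy as np, cv2
from workcell import read_state, viewer, bot
def px2w(c,u,v,z):
    "pixel -> world point on plane z"
    r=c["R"].T@np.array([(u-c["cx"])/c["fx"],(v-c["cy"])/c["fy"],1]); o=-c["R"].T@c["t"]
    return o+r*(z-o[2])/r[2]
def cloud(c,d):
    v,u=np.mgrid[:480,:640]
    P=np.stack([(u-c["cx"])/c["fx"]*d,(v-c["cy"])/c["fy"]*d,d],-1)
    return (P-c["t"])@c["R"]
def w2px(c,X):
    p=c["R"]@np.array(X)+c["t"]; return p[0]/p[2]*c["fx"]+c["cx"],p[1]/p[2]*c["fy"]+c["cy"]
def crop(p,u0,v0,u1,v1,k,name):
    cv2.imwrite(name,cv2.resize(p[v0:v1,u0:u1],None,fx=k,fy=k,interpolation=cv2.INTER_CUBIC))
E
python3 - <<'E'
from h import *
c=viewer.camera_params("top"); p=cv2.imread("pics/top0.png"); d=np.load("pics/top0.npy")
crop(p,120,195,390,315,2.9,"pics/c1.png")
crop(p,410,190,540,310,4.5,"pics/c2.png")
W=cloud(c,d); np.save("pics/W.npy",W)
z=W[...,2]; print("bench z",np.percentile(z[330:420,150:260],[5,50,95]))
for n,(u0,v0,u1,v1) in dict(s=(415,195,460,245),la=(485,200,530,255),lb=(485,248,530,305)).items():
    zz=z[v0:v1,u0:u1]; m=(zz>0.034)&(zz<0.055)
    P=W[v0:v1,u0:u1][m]; r=cv2.minAreaRect(P[:,:2].astype(np.float32)*1000); print(n,m.sum(),r,np.median(P[:,2]),zz.max())
E
```

```text
bench z [-0.00250354  0.00092493  0.00439523]
s 446 ((612.7537231445312, -226.39845275878906), (57.631988525390625, 35.089942932128906), 33.19770431518555) 0.04289407670283876 1.123595266874716
la 617 ((588.8989868164062, -366.1753234863281), (35.7718505859375, 74.78678894042969), 71.50152587890625) 0.04285245852856304 1.123595266874716
lb 633 ((503.31488037109375, -367.3858642578125), (41.62251663208008, 89.7491226196289), 70.55506134033203) 0.042926856909863545 1.123595266874716
```

View pics/c1.png

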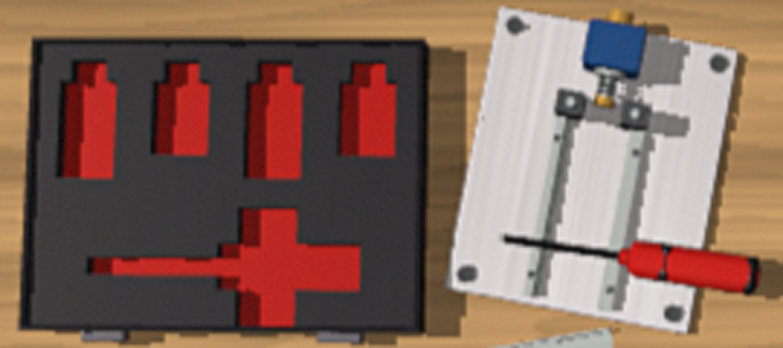

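View pics/c2.png

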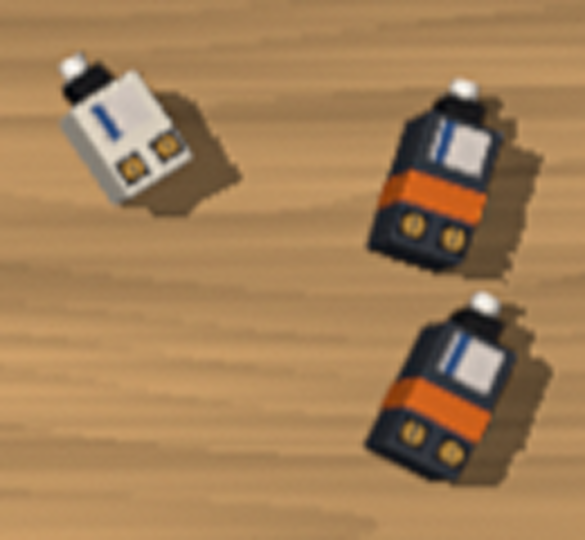

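```bash
cat > fit.py <<'E'
from h import *
from scipy.optimize import minimize, least_squares
def box(x0,x1,w,z0,z1): return [(x,y,z) for x in(x0,x1) for y in(-w/2,w/2) for z in(z0,z1)]
def parts(L,z0=0): h=L/2; return [box(-h,h,34,8,42),box(h,h+12,18,9,33),box(h+12,h+20,11,15.5,26.5)]
DRV=[box(-45,45,26,0,26),box(45,130,6,10,16)]
K=8
def render(c,ps,q,zoff,shape,o):
    m=np.zeros((shape[0]*K,shape[1]*K),np.uint8); C,S=np.cos(q[2]),np.sin(q[2])
    for p in ps:
        p=np.array(p)/1000; X=np.c_[q[0]+C*p[:,0]-S*p[:,1],q[1]+S*p[:,0]+C*p[:,1],p[:,2]+zoff]
        u=np.array([w2px(c,x) for x in X])-o+.5
        cv2.fillConvexPoly(m,cv2.convexHull((u*K*16).round().astype(np.int32)),255,cv2.LINE_8,4)
    return cv2.resize(m,(shape[1],shape[0]),interpolation=cv2.INTER_AREA)/255.
def fit(c,mask,o,ps,q0,zoff=0):
    f=lambda q:np.abs(render(c,ps,[q[0]/1000,q[1]/1000,q[2]/100],zoff,mask.shape,o)-mask).sum()
    q0=np.array(q0)*[1000,1000,100]; best=None
    for s in (6,2):
        r=minimize(f,q0,method="Nelder-Mead",options=dict(initial_simplex=np.vstack([q0,*(q0+np.eye(3)*s)]),xatol=.05,fatol=.05)); q0=r.x
    return r.x/[1000,1000,100],r.fun/mask.sum()
def comp(m):
    n,l,st,ce=cv2.connectedComponentsWithStats(m.astype(np.uint8)); i=1+st[1:,4].argmax(); return (l==i).astype(float)
def breaker(c,p,W,bb,L,q0,zoff=0):
    u0,v0,u1,v1=bb; z=W[v0:v1,u0:u1,2]; return fit(c,comp((z>.008+zoff)&(z<.06+zoff)),np.array([u0,v0]),parts(L),q0,zoff)
E
cat > t.py <<'E'
from fit import *
c=viewer.camera_params("top"); p=cv2.imread("pics/top0.png"); W=np.load("pics/W.npy"); d=np.deg2rad
for n,bb,L,q in (("s",(415,192,465,247),46,(.612,-.226,d(33))),("la",(482,200,535,252),62,(.59,-.366,d(-18))),("lb",(482,250,535,305),62,(.503,-.367,d(-20)))):
    q,e=breaker(c,p,W,bb,L,q); print(n,q.round(4),np.rad2deg(q[2]).round(1),"err",round(e,3))
b,g,r=[p[...,i].astype(int) for i in range(3)]
red=(r>70)&(g<r*.5)&(b<r*.5)
n,l,st,ce=cv2.connectedComponentsWithStats(red[200:315,125:270].astype(np.uint8))
for i in range(1,n):
    if st[i,4]<60: continue
    cs,_=cv2.findContours(cv2.resize((l==i).astype(np.uint8)*255,None,fx=8,fy=8,interpolation=cv2.INTER_LINEAR)//128,0,1)
    k=max(cs,key=len)[:,0]; P=np.array([px2w(c,(a+.5)/8-.5+125,(e+.5)/8-.5+200,.030)[:2] for a,e in k],np.float32)*1000
    print("slot",i,st[i],cv2.minAreaRect(P))
u0,v0,u1,v1=285,265,390,305
dm=(red&(r>110))[v0:v1,u0:u1]; z=W[v0:v1,u0:u1,2][dm]; print("drv z",np.percentile(z,[5,25,50,75,95]))
q,e=fit(c,comp(dm),np.array([u0,v0]),[box(-40,42,26,2,26)],(.49,-.09,d(82)),.01); print("drv",q.round(4),np.rad2deg(q[2]),e)
u,v=np.array([[503,8],[738,48],[690,333],[450,290]]).T; J=np.array([[.1,.085],[.1,-.085],[-.1,-.085],[-.1,.085]])
def pose(uv,M,z):
    Q=np.array([px2w(c,a/2.9+120-.33,e/2.9+195-.33,z)[:2] for a,e in uv])
    f=lambda q:(M@np.array([[np.cos(q[2]),np.sin(q[2])],[-np.sin(q[2]),np.cos(q[2])]])+q[:2]-Q).ravel()
    s=least_squares(f,[*Q.mean(0),0]); return s.x,np.rad2deg(s.x[2]),(s.fun*1000).round(1)
print("jig",pose(np.c_[u,v],J,.01))
print("case",pose([(35,40),(425,40),(420,328),(22,328)],np.array([[.1,.135],[.1,-.135],[-.1,-.135],[-.1,.135]]),.034))
for a,e in ((570,103),(635,115)): print("cheek top",px2w(c,a/2.9+120,e/2.9+195,.046))
E
python3 t.py
```

```text
s [ 0.6081 -0.2299  0.565 ] 32.4 err 0.061
la [ 0.5841 -0.3646 -0.3458] -19.8 err 0.051
lb [ 0.4923 -0.3637 -0.4943] -28.3 err 0.048
slot 1 [ 17  17  18  40 627] ((576.8477783203125, 339.03057861328125), (35.58802032470703, 79.70393371582031), 89.75284576416016)
slot 2 [ 49  17  18  32 502] ((584.4381713867188, 276.1166687011719), (64.42554473876953, 35.573612213134766), 1.4188005924224854)
slot 3 [ 81  17  19  40 672] ((576.371826171875, 211.7368927001953), (37.642948150634766, 79.57516479492188), 89.81278228759766)
slot 4 [113  17  19  32 542] ((584.0077514648438, 147.8725128173828), (64.05120849609375, 37.544376373291016), 0.6292229294776917)
slot 5 [  27   67   92   41 1508] ((476.7477111816406, 243.776611328125), (181.1885528564453, 79.86016845703125), 89.8879623413086)
drv z [0.02890891 0.03389136 0.03587197 0.0374631  0.03961764]
drv [ 0.4768 -0.0687  1.4289] 81.86898747836084 0.21643983083429452
jig (array([ 0.5450265 , -0.00637243, -0.1782441 ]), np.float64(-10.212634513487757), array([ 0.7,  1.8, -0.4, -1.6, -0.4, -1.6,  0.2,  1.5]))
case (array([ 0.53408003,  0.24449558, -0.00483363]), np.float64(-0.27694636217714735), array([ 2.2,  1.2,  2.1, -0.7, -2.5, -1.3, -1.7,  0.8]))
cheek top [0.58530353 0.00969177 0.046     ]
cheek top [ 0.57700824 -0.03394507  0.046     ]
```

```bash
cat > go.py <<'E'
import sys
from h import *
from scipy.spatial.transform import Rotation as Ro
def st():
    s=read_state(); R=Ro.from_rotvec(s["tcp_rot"]).as_matrix()
    return s,R,np.rad2deg(np.arctan2(R[1,0],R[0,0]))
def go(x,y,z,psi,cur=None):
    "turn (units, about tool z) first, then shift (units, tool axes after the turn), from the measured or a given pose"
    if cur is None:
        s,R,p0=st(); P=s["tool_pos"]
    else: P,p0=np.array(cur[:3]),cur[3]
    a=np.deg2rad(psi); T=np.array([[np.cos(a),np.sin(a),0],[np.sin(a),-np.cos(a),0],[0,0,-1]])
    print("turn",round(-(psi-p0)/6,2),"shift",(T@(np.array([x,y,z])-P)/.03).round(2), "| world d mm",((np.array([x,y,z])-P)*1000).round(1))
def show():
    s,R,p=st(); print("t",round(s["time"],2),"pos",s["tool_pos"].round(4),"psi",p.round(2),"tilt",np.rad2deg(np.arccos(-R[2,2])).round(2),"F",s["wrist_force"].round(1),"w",round(s["width"],3),"g",round(s["grip_force"],1))
E
python3 - <<'E'
from go import *
c=viewer.camera_params("top")
P=[px2w(c,a/2.9+120-.33,e/2.9+195-.33,.025)[:2] for a,e in ((622,257),(760,275),(691,266),(505,238))]
print(np.array(P).round(4)); P=np.array(P)
d=P[0]-P[1]; print(np.hypot(*d), np.rad2deg(np.arctan2(d[1],d[0])), np.rad2deg(np.arctan2(*(P[3]-P[2])[::-1])))
o=P[2]; a=np.deg2rad(82); g=o+.015*np.array([np.cos(a),np.sin(a)]); print("grasp",g)
show(); go(g[0],g[1],.18,82)
E
```

```text
[[ 0.4833 -0.0244]
 [ 0.4709 -0.1175]
 [ 0.4771 -0.071 ]
 [ 0.4964  0.055 ]]
0.09399837979909693 82.43865745925095 81.30974061636442
grasp [ 0.47920628 -0.05615195]
t 0.1 pos [ 0.2914 -0.6082  0.3027] psi 25.6 tilt 0.12 F [ 1.   0.1 -0.1] w 1.001 g 0.0
turn -9.4 shift [19.1   3.64  4.09] | world d mm [ 187.8  552.1 -122.7]
```

Emit:
jog_arm(
  increments=[
    [[0,0,0,0,0,-0.94,1],[0,0,0,0,0,-0.94,1],[0,0,0,0,0,-0.94,1],[0,0,0,0,0,-0.94,1],[0,0,0,0,0,-0.94,1]],
  ],
  force=60,
)

```text
time: 0.52
tool_pos: [0.2915, -0.6084, 0.3031]
tcp_rot: [-2.797, -1.428, -0.0]
wrist_force: [-0.3, 0.2, -0.5]
width: 1.001
grip_force: 0.0
```

Emit:
jog_arm(
  increments=[
    [[0,0,0,0,0,-0.94,1],[0,0,0,0,0,-0.94,1],[0,0,0,0,0,-0.94,1],[0,0,0,0,0,-0.94,1],[0,0,0,0,0,-0.94,1]],
  ],
)

```text
time: 0.93
tool_pos: [0.2915, -0.6084, 0.3031]
tcp_rot: [-2.365, -2.066, -0.001]
wrist_force: [0.5, 1.6, -0.4]
width: 1.002
grip_force: 0.0
```

Emit:
jog_arm(
  increments=[
    [[0.95,0.18,0.2,0,0,0,1],[0.95,0.18,0.2,0,0,0,1],[0.95,0.18,0.2,0,0,0,1],[0.95,0.18,0.2,0,0,0,1],[0.95,0.18,0.2,0,0,0,1]],
  ],
)

```text
time: 1.35
tool_pos: [0.3382, -0.4699, 0.2729]
tcp_rot: [-2.371, -2.06, -0.0]
wrist_force: [0.2, -0.2, -0.8]
width: 0.997
grip_force: 0.0
```

Emit:
jog_arm(
  increments=[
    [[0.95,0.18,0.2,0,0,0,1],[0.95,0.18,0.2,0,0,0,1],[0.95,0.18,0.2,0,0,0,1],[0.95,0.18,0.2,0,0,0,1],[0.95,0.18,0.2,0,0,0,1]],
  ],
)

```text
time: 1.77
tool_pos: [0.3847, -0.3324, 0.2431]
tcp_rot: [-2.371, -2.06, 0.0]
wrist_force: [0.3, 0.2, 0.6]
width: 1.001
grip_force: 0.0
```

Emit:
jog_arm(
  increments=[
    [[0.95,0.18,0.2,0,0,0,1],[0.95,0.18,0.2,0,0,0,1],[0.95,0.18,0.2,0,0,0,1],[0.95,0.18,0.2,0,0,0,1],[0.95,0.18,0.2,0,0,0,1]],
  ],
)

```text
time: 2.18
tool_pos: [0.4312, -0.1951, 0.2133]
tcp_rot: [-2.371, -2.061, 0.0]
wrist_force: [0.5, 0.9, 0.2]
width: 1.0
grip_force: 0.0
```

Emit:
jog_arm(
  increments=[
    [[0.95,0.18,0.2,0,0,0,1],[0.95,0.18,0.2,0,0,0,1],[0.95,0.18,0.2,0,0,0,1],[0.95,0.18,0.2,0,0,0,1],[0.95,0.18,0.2,0,0,0,1]],
  ],
)

```text
time: 2.6
tool_pos: [0.4778, -0.0578, 0.1833]
tcp_rot: [-2.371, -2.061, 0.0]
wrist_force: [1.1, -0.1, -1.1]
width: 1.004
grip_force: 0.0
```

```bash
python3 -c "
from go import *
show(); go(.4792,-.0562,.085,82)"
```

```text
t 2.6 pos [ 0.4778 -0.0578  0.1833] psi 82.0 tilt 0.03 F [ 1.1 -0.1 -1.1] w 1.004 g 0.0
turn -0.0 shift [0.06 0.04 3.28] | world d mm [  1.4   1.6 -98.3]
```

Emit:
jog_arm(
  increments=[
    [[0.06,0.04,0.82,0,0,0,1],[0,0,0.82,0,0,0,1],[0,0,0.82,0,0,0,1],[0,0,0.82,0,0,0,1],[0,0,0,0,0,0,1]],
  ],
)

```text
time: 3.02
tool_pos: [0.4751, -0.0568, 0.0806]
tcp_rot: [-2.365, -2.056, 0.01]
wrist_force: [-2.1, 0.5, -0.7]
width: 1.002
grip_force: 0.0
```

Emit:
jog_arm(
  increments=[
    [[0,0,0,0,0,0,-1],[0,0,0,0,0,0,-1],[0,0,0,0,0,0,-1],[0,0,0,0,0,0,-1],[0,0,0,0,0,0,-1]],
  ],
)

```text
time: 3.43
tool_pos: [0.4804, -0.058, 0.087]
tcp_rot: [2.37, 2.059, 0.003]
wrist_force: [-1.3, 0.4, 13.0]
width: 0.301
grip_force: 11.8
```

Emit:
jog_arm(
  increments=[
    [[0,0,0,0,0,0,-1],[0,0,0,0,0,0,-1],[0,0,0,0,0,0,-1],[0,0,0,0,0,0,-1],[0,0,0,0,0,0,-1]],
  ],
)

```text
time: 3.85
tool_pos: [0.4808, -0.058, 0.0872]
tcp_rot: [2.369, 2.059, 0.003]
wrist_force: [-0.7, 0.5, 6.9]
width: 0.292
grip_force: 60.7
```

Emit:
jog_arm(
  increments=[
    [[0,0,0,0,0,0,-1],[0,0,0,0,0,0,-1],[0,0,-0.5,0,0,0,-1],[0,0,-0.8,0,0,0,-1],[0,0,-0.8,0,0,0,-1]],
  ],
)

```text
time: 4.27
tool_pos: [0.4782, -0.0575, 0.1484]
tcp_rot: [-2.369, -2.06, 0.003]
wrist_force: [0.6, -0.1, -1.4]
width: 0.29
grip_force: 59.6
```

```bash
python3 -c "
from go import *
show(); a=np.deg2rad(89.75);go(.4767+.015*np.cos(a),.201+.015*np.sin(a),.16,89.75)
p,d=viewer.read_camera('top'); crop(p,270,180,420,320,4,'pics/d1.png')"
```

```text
t 4.27 pos [ 0.4782 -0.0575  0.1484] psi 82.0 tilt 0.16 F [ 0.6 -0.1 -1.4] w 0.29 g 59.6
turn -1.29 shift [ 9.12 -0.09 -0.39] | world d mm [ -1.4 273.5  11.6]
```

View pics/d1.png

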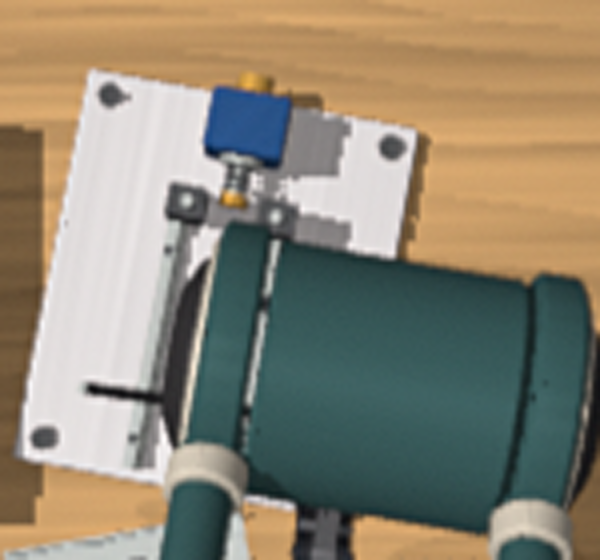

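Emit:
jog_arm(
  increments=[
    [[0,0,-0.39,0,0,-0.65,-1],[0,0,0,0,0,-0.64,-1],[0.91,0,0,0,0,0,-1],[0.91,0,0,0,0,0,-1],[0.91,0,0,0,0,0,-1]],
  ],
)

```text
time: 4.73
tool_pos: [0.4796, 0.0247, 0.1605]
tcp_rot: [2.228, 2.214, 0.001]
wrist_force: [0.5, -0.3, 0.0]
width: 0.292
grip_force: 59.7
```

Emit:
jog_arm(
  increments=[
    [[0.91,-0.09,0,0,0,0,-1],[0.91,0,0,0,0,0,-1],[0.91,0,0,0,0,0,-1],[0.91,0,0,0,0,0,-1],[0.91,0,0,0,0,0,-1]],
  ],
)

```text
time: 5.15
tool_pos: [0.4773, 0.162, 0.1603]
tcp_rot: [2.226, 2.216, 0.0]
wrist_force: [0.2, 0.1, -1.4]
width: 0.292
grip_force: 59.7
```

Emit:
jog_arm(
  increments=[
    [[0.91,0,0,0,0,0,-1],[0.91,0,0,0,0,0,-1],[0,0,0.6,0,0,0,-1],[0,0,0,0,0,0,-1],[0,0,0,0,0,0,-1]],
  ],
)

```text
time: 5.57
tool_pos: [0.4765, 0.215, 0.141]
tcp_rot: [-2.225, -2.216, 0.005]
wrist_force: [-0.6, -0.1, -1.1]
width: 0.293
grip_force: 59.6
```

```bash
python3 -c "
from go import *
c=viewer.camera_params('top')
t=px2w(c,270+88/4-.4,180+386/4-.4,.084); a=np.deg2rad(82); print('tip rel',(t[:2]-[.4782,-.0575])@np.array([[np.cos(a),np.sin(a)],[-np.sin(a),np.cos(a)]]).T)
show()
p,d=viewer.read_camera('top'); crop(p,120,195,320,325,4,'pics/d2.png')"
```

```text
tip rel [ 0.11443582 -0.00081744]
t 5.57 pos [0.4765 0.215  0.141 ] psi 89.79 tilt 0.21 F [-0.6 -0.1 -1.1] w 0.293 g 59.6
```

View pics/d2.png

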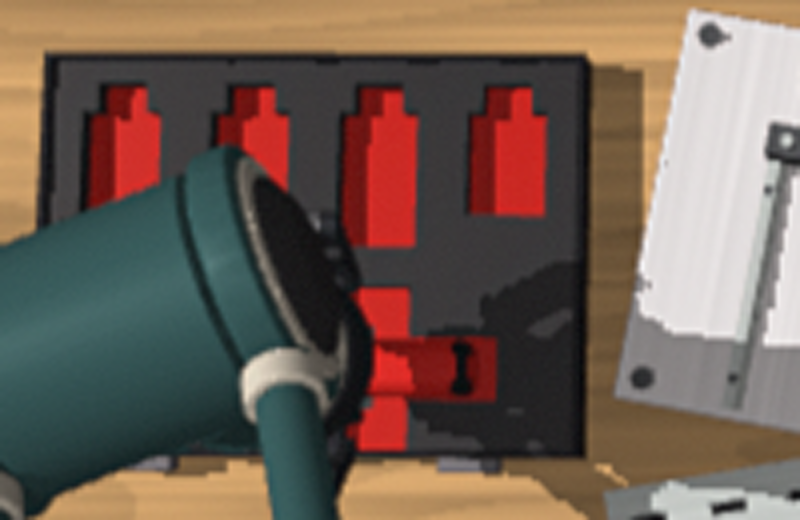

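Emit:
jog_arm(
  increments=[
    [[0,0,0.5,0,0,0,-1],[0,0,0.5,0,0,0,-1],[0,0,0.3,0,0,0,-1],[0,0,0.2,0,0,0,-1],[0,0,0.1,0,0,0,-1]],
  ],
)

```text
time: 6.03
tool_pos: [0.4776, 0.2145, 0.0936]
tcp_rot: [-2.227, -2.215, 0.002]
wrist_force: [0.4, -0.0, 0.1]
width: 0.287
grip_force: 59.7
```

Emit:
jog_arm(
  increments=[
    [[0,0,0.05,0,0,0,-1],[0,0,0,0,0,0,-1],[0,0,0,0,0,0,-1],[0,0,0,0,0,0,-1],[0,0,0,0,0,0,-1]],
  ],
)

```text
time: 6.45
tool_pos: [0.4783, 0.2155, 0.0933]
tcp_rot: [2.226, 2.216, 0.002]
wrist_force: [-0.8, 0.2, 0.4]
width: 0.292
grip_force: 59.7
```

Emit:
jog_arm(
  increments=[
    [[0,0,0.08,0,0,0,-1],[0,0,0,0,0,0,-1],[0,0,0,0,0,0,-0.4],[0,0,0,0,0,0,-0.1],[0,0,0,0,0,0,-0.1]],
  ],
)

```text
time: 6.87
tool_pos: [0.4778, 0.2153, 0.0902]
tcp_rot: [-2.226, -2.216, 0.0]
wrist_force: [0.4, -0.4, -0.5]
width: 0.446
grip_force: 0.0
```

Emit:
jog_arm(
  increments=[
    [[0,0,0,0,0,0,-0.1],[0,0,0,0,0,0,-0.1],[0,0,0,0,0,0,-0.1],[0,0,-0.3,0,0,0,-0.1],[0,0,-0.8,0,0,0,-0.1]],
  ],
)

```text
time: 7.28
tool_pos: [0.4752, 0.2142, 0.1206]
tcp_rot: [-2.224, -2.214, 0.011]
wrist_force: [-0.1, 1.0, -0.7]
width: 0.446
grip_force: 0.0
```

Emit:
jog_arm(
  increments=[
    [[0,0,-1,0,0,0,0.3],[0,0,-1,0,0,0,0.3],[-1,0,0,0,0,0,0.3],[-1,0,0,0,0,0,0.3],[-1,0,0,0,0,0,0.3]],
  ],
)

```text
time: 7.7
tool_pos: [0.4781, 0.1249, 0.1852]
tcp_rot: [2.223, 2.217, 0.004]
wrist_force: [0.2, -0.7, -0.4]
width: 0.652
grip_force: 0.0
```

Emit:
jog_arm(
  increments=[
    [[-1,0,0,0,0,0,0.3],[-1,0,0,0,0,0,0.3],[-1,0,0,0,0,0,0.3],[-1,0,0,0,0,0,0.3],[-1,0,0,0,0,0,0.3]],
  ],
)

```text
time: 8.12
tool_pos: [0.4766, -0.0261, 0.1841]
tcp_rot: [2.226, 2.216, 0.001]
wrist_force: [0.5, 0.4, -0.5]
width: 0.651
grip_force: 0.0
```

```bash
python3 -c "
from go import *
from fit import *
show()
c=viewer.camera_params('top');p,d=viewer.read_camera('top'); np.save('pics/d3.npy',d);cv2.imwrite('pics/f3.png',p);crop(p,120,195,390,315,2.9,'pics/d3.png')
W=cloud(c,d)
for n,bb,L,q in (('s',(415,192,465,247),46,(.612,-.226,.56)),('la',(482,200,535,252),62,(.59,-.366,-.34)),('lb',(482,250,535,305),62,(.503,-.367,-.45))):
    try: q,e=breaker(c,p,W,bb,L,q); print(n,q.round(4),np.rad2deg(q[2]).round(1),'err',round(e,3))
    except Exception as x: print(n,x)
"
```

```text
t 8.12 pos [ 0.4766 -0.0261  0.1841] psi 89.75 tilt 0.05 F [ 0.5  0.4 -0.5] w 0.651 g 0.0
s [ 0.6081 -0.23    0.5603] 32.1 err 0.056
la [ 0.584  -0.3646 -0.3455] -19.8 err 0.05
lb [ 0.492  -0.3634 -0.4948] -28.3 err 0.048
```

View pics/d3.png

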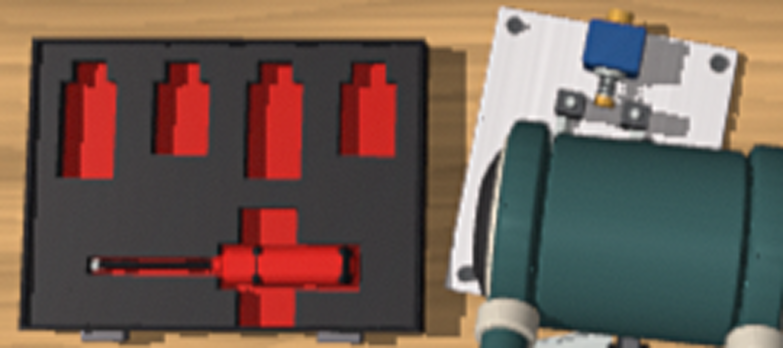

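```bash
python3 -c "
from go import *
go(.6081,-.230,.1,32.2)
c=viewer.camera_params('top');W=cloud(c,np.load('pics/d3.npy')); p=cv2.imread('pics/f3.png')
z=W[280:292,200:236,2];print('handle top z',np.percentile(z,[25,50,75,90]), np.median(z[4:8]))"
```

```text
turn 9.58 shift [0.15 7.97 2.81] | world d mm [ 131.2 -199.9  -84.2]
handle top z [0.03868685 0.0402964  0.04156627 0.04278911] 0.04078448289132565
```

Emit:
jog_arm(
  increments=[
    [[0,0,0,0,0,0.96,0.3],[0,0,0,0,0,0.96,0.3],[0,0,0,0,0,0.96,0.3],[0,0,0,0,0,0.96,0.3],[0,0,0,0,0,0.96,0.3]],
  ],
)

```text
time: 8.58
tool_pos: [0.4768, -0.0247, 0.1839]
tcp_rot: [2.712, 1.586, 0.001]
wrist_force: [0.6, -0.6, -0.2]
width: 0.65
grip_force: 0.0
```

Emit:
jog_arm(
  increments=[
    [[0,0,0,0,0,0.96,0.3],[0,0,0,0,0,0.96,0.3],[0,0,0,0,0,0.96,0.3],[0,0,0,0,0,0.96,0.3],[0,0,0,0,0,0.95,0.3]],
  ],
)

```text
time: 9.0
tool_pos: [0.4769, -0.0245, 0.1839]
tcp_rot: [3.02, 0.864, 0.001]
wrist_force: [-0.9, 0.5, -0.1]
width: 0.647
grip_force: 0.0
```

Emit:
jog_arm(
  increments=[
    [[0.03,0.8,0,0,0,0,0.3],[0.03,0.8,0,0,0,0,0.3],[0.03,0.8,0,0,0,0,0.3],[0.03,0.8,0,0,0,0,0.3],[0.03,0.8,0,0,0,0,0.3]],
  ],
)

```text
time: 9.42
tool_pos: [0.5452, -0.1245, 0.1839]
tcp_rot: [3.018, 0.871, 0.001]
wrist_force: [-1.0, 0.3, -0.9]
width: 0.652
grip_force: 0.0
```

Emit:
jog_arm(
  increments=[
    [[0,0.8,0,0,0,0,0.3],[0,0.8,0,0,0,0,0.3],[0,0.8,0,0,0,0,0.3],[0,0.8,0,0,0,0,0.3],[0,0.77,0,0,0,0,0.3]],
  ],
)

```text
time: 9.83
tool_pos: [0.6087, -0.2256, 0.1838]
tcp_rot: [3.018, 0.871, 0.0]
wrist_force: [0.0, 0.2, -0.2]
width: 0.65
grip_force: 0.0
```

Emit:
jog_arm(
  increments=[
    [[0,0,0.8,0,0,0,0.3],[0,0,0.6,0,0,0,0.3],[0,0,0.2,0,0,0,0.3],[0,0,0,0,0,0,0.3],[0,0,0,0,0,0,0.3]],
  ],
)

```text
time: 10.25
tool_pos: [0.6079, -0.2243, 0.1354]
tcp_rot: [-3.018, -0.871, 0.001]
wrist_force: [0.9, -0.2, 0.4]
width: 0.647
grip_force: 0.0
```

```bash
python3 -c "
from go import *
show();go(.6081,-.230,.096,32.2)
p,d=viewer.read_camera('scene'); crop(p,180,210,320,320,5,'pics/e1.png')"
```

```text
t 10.25 pos [ 0.6079 -0.2243  0.1354] psi 32.22 tilt 0.04 F [ 0.9 -0.2  0.4] w 0.647 g 0.0
turn 0.0 shift [-0.1   0.17  1.31] | world d mm [  0.2  -5.7 -39.4]
```

View pics/e1.png

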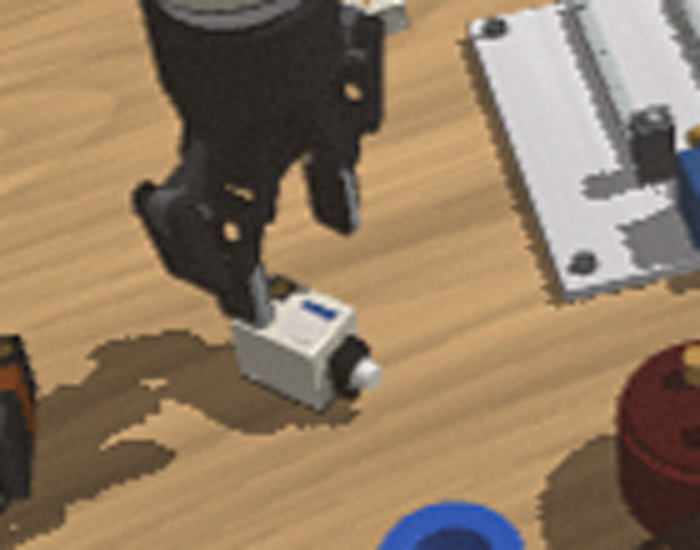

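Emit:
jog_arm(
  increments=[
    [[-0.1,0.17,0,0,0,0,0.3],[0,0,0.6,0,0,0,0.3],[0,0,0.5,0,0,0,0.3],[0,0,0.2,0,0,0,0.3],[0,0,0,0,0,0,0.3]],
  ],
  force=80,
)

```text
time: 10.72
tool_pos: [0.6074, -0.2303, 0.0954]
tcp_rot: [-3.017, -0.871, 0.003]
wrist_force: [-0.5, -0.5, -0.2]
width: 0.649
grip_force: 0.0
```

Emit:
jog_arm(
  increments=[
    [[0,0,0,0,0,0,-1],[0,0,0,0,0,0,-1],[0,0,0,0,0,0,-1],[0,0,0,0,0,0,-1],[0,0,0,0,0,0,-1]],
  ],
)

```text
time: 11.13
tool_pos: [0.6093, -0.231, 0.0979]
tcp_rot: [3.017, 0.871, 0.003]
wrist_force: [0.5, -0.2, 4.6]
width: 0.377
grip_force: 81.9
```

Emit:
jog_arm(
  increments=[
    [[0,0,0,0,0,0,-1],[0,0,0,0,0,0,-1],[0,0,0,0,0,0,-1],[0,0,-0.5,0,0,0,-1],[0,0,-1,0,0,0,-1]],
  ],
)

```text
time: 11.55
tool_pos: [0.6048, -0.2291, 0.1367]
tcp_rot: [-3.012, -0.87, 0.012]
wrist_force: [-0.7, -0.1, -1.4]
width: 0.377
grip_force: 81.4
```

Emit:
jog_arm(
  increments=[
    [[0,0,-1,0,0,0,-1],[0,0,-0.5,0,0,0,-1],[0,0,0,0,0,0,-1],[0,0,0,0,0,0,-1],[0,0,0,0,0,0,-1]],
  ],
)

```text
time: 11.97
tool_pos: [0.6071, -0.23, 0.1844]
tcp_rot: [-3.017, -0.871, 0.004]
wrist_force: [-0.2, -0.7, -1.2]
width: 0.377
grip_force: 81.4
```

```bash
cat > held.py <<'E'
# pose of a held short/long breaker against the TCP, from both cameras' depth
import sys
from go import *
from fit import *
def held(L,rel,cam="top",pad=60):
    s,R,psi=st(); c=viewer.camera_params(cam); p,d=viewer.read_camera(cam); W=cloud(c,d)
    t=s["tool_pos"]; zo=t[2]-rel; a=np.deg2rad(psi)
    u,v=map(int,w2px(c,[t[0],t[1],zo+.02])); u0,v0=u-pad,v-pad
    cv2.imwrite("pics/held_%s.png"%cam,p)
    return t,psi,zo,u,v
E
python3 - <<'E'
from go import *
show()
a=np.deg2rad(-10.4); stp=np.array([.5745,-.0117])
g=stp-(.023+.030)*np.array([np.cos(a),np.sin(a)]); print(g); go(*g,.17,-10.4)
E
```

```text
t 11.97 pos [ 0.6071 -0.23    0.1844] psi 32.2 tilt 0.17 F [-0.2 -0.7 -1.2] w 0.377 g 81.4
[ 0.52237071 -0.00213249]
turn 7.1 shift [-4.15 -6.96  0.48] | world d mm [-84.7 227.9 -14.4]
```

Emit:
jog_arm(
  increments=[
    [[0,0,0,0,0,0.89,-1],[0,0,0,0,0,0.89,-1],[0,0,0,0,0,0.89,-1],[0,0,0,0,0,0.89,-1],[0,0,0,0,0,0.89,-1]],
  ],
)

```text
time: 12.38
tool_pos: [0.6066, -0.2299, 0.1829]
tcp_rot: [-3.136, -0.143, 0.008]
wrist_force: [-0.7, 0.8, -1.2]
width: 0.375
grip_force: 81.4
```

Emit:
jog_arm(
  increments=[
    [[0,0,0,0,0,0.89,-1],[0,0,0,0,0,0.89,-1],[0,0,0,0,0,0.87,-1],[-0.5,-0.8,0,0,0,0,-1],[-0.5,-0.8,0,0,0,0,-1]],
  ],
)

```text
time: 12.8
tool_pos: [0.586, -0.178, 0.1832]
tcp_rot: [-3.127, 0.289, 0.007]
wrist_force: [0.2, 1.3, -1.1]
width: 0.373
grip_force: 81.3
```

Emit:
jog_arm(
  increments=[
    [[-0.5,-0.8,0,0,0,0,-1],[-0.5,-0.8,0,0,0,0,-1],[-0.5,-0.8,0,0,0,0,-1],[-0.5,-0.8,0,0,0,0,-1],[-0.5,-0.8,0,0,0,0,-1]],
  ],
)

```text
time: 13.22
tool_pos: [0.5329, -0.045, 0.1835]
tcp_rot: [-3.128, 0.285, 0.008]
wrist_force: [0.9, 1.0, -0.6]
width: 0.376
grip_force: 81.3
```

Emit:
jog_arm(
  increments=[
    [[-0.5,-0.8,0,0,0,0,-1],[-0.15,-0.56,0,0,0,0,-1],[0,0,0.5,0,0,0,-1],[0,0,0.5,0,0,0,-1],[0,0,0,0,0,0,-1]],
  ],
)

```text
time: 13.63
tool_pos: [0.5195, -0.0019, 0.1512]
tcp_rot: [3.128, -0.283, -0.015]
wrist_force: [-1.1, -0.1, -1.0]
width: 0.376
grip_force: 81.3
```

```bash
python3 - <<'E'
from go import *
show(); go(.5224,-.0021,.14,-10.4)
p,d=viewer.read_camera('scene'); cv2.imwrite('pics/g_scene.png',p); np.save('pics/g_scene.npy',d)
c=viewer.camera_params('scene'); u,v=map(int,w2px(c,[.54,0,.05])); print(u,v)
crop(p,u-70,v-70,u+70,v+50,5,'pics/g1.png')
E
```

```text
t 13.63 pos [ 0.5195 -0.0019  0.1512] psi -10.34 tilt 0.55 F [-1.1 -0.1 -1. ] w 0.376 g 81.3
turn 0.01 shift [ 0.09 -0.01  0.37] | world d mm [  2.9  -0.2 -11.2]
314 218
```

View pics/g1.png

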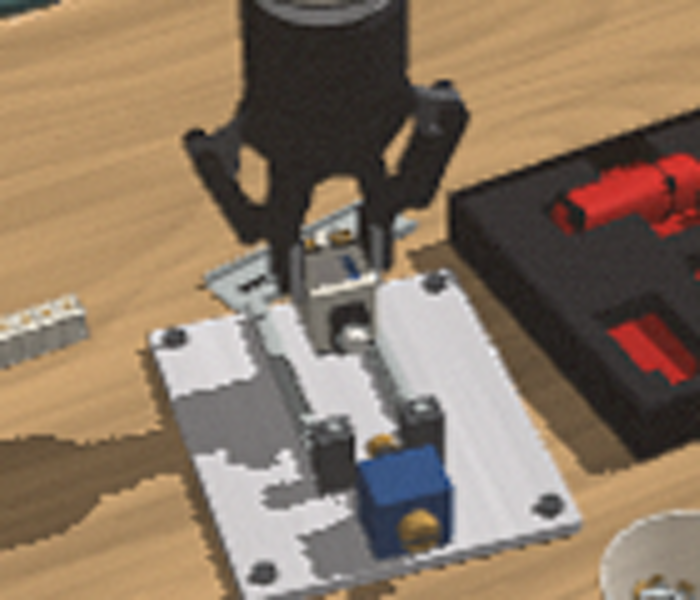

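```bash
python3 - <<'E'
from go import *
c=viewer.camera_params('scene'); a=np.deg2rad(-10.4); U=np.array([[np.cos(a),np.sin(a)],[-np.sin(a),np.cos(a)]])
f=lambda x,y,z:(U@(px2w(c,244+x/5-.4,148+y/5-.4,z)[:2]-[.5745,-.0117])*1000).round(1)
print("button tip, expect from TCP", (U@(np.array([.5195,-.0019])-[.5745,-.0117])*1000+[42,0]).round(1), "seen",f(354,336,.0765))
print("cheeks",f(330,425,.046),f(423,406,.046),"plunger",f(380,443,.034),"housing top",f(405,467,.06))
print("body corners top nose end",f(310,293,.0975),f(380,283,.0975))
E
```

```text
button tip, expect from TCP [-13.9  -0.3] seen [-19.7  -0.5]
cheeks [  5.1 -21. ] [ 6.7 25.6] plunger [12.8  1.6] housing top [57.2 -0.1]
body corners top nose end [-33.2 -17.9] [-29.6  16. ]
```

Emit:
jog_arm(
  increments=[
    [[0,-0.03,0.4,0,0,0,-1],[0,0,0.4,0,0,0,-1],[0,0,0.3,0,0,0,-1],[0,0,0.2,0,0,0,-1],[0,0,0.1,0,0,0,-1]],
  ],
)

```text
time: 14.1
tool_pos: [0.5228, -0.002, 0.1127]
tcp_rot: [3.129, -0.285, -0.004]
wrist_force: [-0.8, 0.5, -0.9]
width: 0.379
grip_force: 81.3
```

Emit:
jog_arm(
  increments=[
    [[0,0,0,0,0,0,-1],[0,0,0,0,0,0,-1],[0,0,0.04,0,0,0,-1],[0,0,0,0,0,0,-1],[0,0,0,0,0,0,-1]],
  ],
)

```text
time: 14.52
tool_pos: [0.524, -0.0018, 0.1136]
tcp_rot: [-3.129, 0.285, -0.001]
wrist_force: [-0.6, 0.6, -0.8]
width: 0.375
grip_force: 81.3
```

```bash
python3 -c "
from go import *
show();a=np.deg2rad(-10.4);go(.5745-.023*np.cos(a),-.0117-.023*np.sin(a),.1065,-10.4)"
```

```text
t 14.52 pos [ 0.524  -0.0018  0.1136] psi -10.4 tilt 0.05 F [-0.6  0.6 -0.8] w 0.375 g 81.3
turn -0.0 shift [0.95 0.02 0.24] | world d mm [27.9 -5.7 -7.1]
```

Emit:
jog_arm(
  increments=[
    [[0,0,0.1,0,0,0,-1],[0,0,0.1,0,0,0,-1],[0,0,0,0,0,0,-1],[0,0,0,0,0,0,-1],[0,0,0,0,0,0,-1]],
  ],
)

```text
time: 14.93
tool_pos: [0.5242, -0.0018, 0.1079]
tcp_rot: [-3.129, 0.285, -0.002]
wrist_force: [-1.9, -0.4, 4.7]
width: 0.374
grip_force: 82.1
```

Emit:
jog_arm(
  increments=[
    [[0,0,0.05,0,0,0,-1],[0,0,0,0,0,0,-1],[0,0,0,0,0,0,-1],[0,0,0,0,0,0,-1],[0,0,0,0,0,0,-1]],
  ],
)

```text
time: 15.35
tool_pos: [0.5242, -0.0018, 0.1079]
tcp_rot: [3.129, -0.284, 0.001]
wrist_force: [-5.8, 0.7, 14.9]
width: 0.374
grip_force: 83.4
```

Emit:
jog_arm(
  increments=[
    [[0,0,-0.05,0,0,0,-1],[0.3,0,0,0,0,0,-1],[0.3,0,0,0,0,0,-1],[0.15,0,0,0,0,0,-1],[0,0,0,0,0,0,-1]],
  ],
)

```text
time: 15.77
tool_pos: [0.5459, -0.0057, 0.1079]
tcp_rot: [-3.128, 0.285, 0.003]
wrist_force: [-4.6, 1.3, 10.9]
width: 0.376
grip_force: 82.8
```

Emit:
jog_arm(
  increments=[
    [[0.1,0,0,0,0,0,-1],[0,0,0,0,0,0,-1],[0,0,0,0,0,0,-1],[0.05,0,0,0,0,0,-1],[0,0,0,0,0,0,-1]],
  ],
)

```text
time: 16.18
tool_pos: [0.5476, -0.006, 0.108]
tcp_rot: [-3.128, 0.285, 0.012]
wrist_force: [-13.6, 2.8, 19.9]
width: 0.377
grip_force: 83.7
```

```bash
python3 -c "
from go import *
show();a=np.deg2rad(-10.4);go(.5745-.023*np.cos(a),-.0117-.023*np.sin(a),.1065,-10.4);s=read_state();print(s['wrist_force'][:2]@[np.cos(a),np.sin(a)])"
```

```text
t 16.18 pos [ 0.5476 -0.006   0.108 ] psi -10.41 tilt 0.44 F [-13.6   2.8  19.9] w 0.377 g 83.7
turn -0.0 shift [0.15 0.02 0.05] | world d mm [ 4.3 -1.5 -1.5]
-13.851488661599907
```

Emit:
jog_arm(
  increments=[
    [[0.1,0,-0.05,0,0,0,-1],[0,0,0,0,0,0,-1],[0,0,0,0,0,0,-1],[0,0,0,0,0,0,-1],[0,0,0,0,0,0,-1]],
  ],
)

```text
time: 16.6
tool_pos: [0.5507, -0.0066, 0.108]
tcp_rot: [-3.128, 0.285, 0.01]
wrist_force: [-8.2, 2.5, 8.8]
width: 0.377
grip_force: 82.5
```

Emit:
jog_arm(
  increments=[
    [[0.1,0,-0.05,0,0,0,-1],[0,0,0,0,0,0,-1],[0,0,0,0,0,0,-1],[0,0,0,0,0,0,-1],[0,0,0,0,0,0,-1]],
  ],
)

```text
time: 17.02
tool_pos: [0.5529, -0.0071, 0.1082]
tcp_rot: [-3.128, 0.285, 0.013]
wrist_force: [-7.2, 1.5, 2.2]
width: 0.379
grip_force: 81.6
```

Emit:
jog_arm(
  increments=[
    [[0.1,0,0,0,0,0,-1],[0,0,0,0,0,0,-1],[0,0,0,0,0,0,-1],[0,0,0,0,0,0,-1],[0,0,0,0,0,0,-1]],
  ],
)

```text
time: 17.43
tool_pos: [0.5537, -0.0072, 0.1081]
tcp_rot: [-3.128, 0.285, 0.021]
wrist_force: [-12.6, 3.6, 9.7]
width: 0.375
grip_force: 82.5
```

```bash
python3 -c "
from go import *
show();a=np.deg2rad(-10.4);go(.5745-.023*np.cos(a),-.0117-.023*np.sin(a),.1065,-10.4);s=read_state();print(s['wrist_force'][:2]@[np.cos(a),np.sin(a)])"
```

```text
t 17.43 pos [ 0.5537 -0.0072  0.1081] psi -10.43 tilt 0.76 F [-12.6   3.6   9.7] w 0.375 g 82.5
turn -0.0 shift [-0.06  0.02  0.05] | world d mm [-1.9 -0.3 -1.6]
-13.022215153064934
```

Emit:
jog_arm(
  increments=[
    [[0.1,0,-0.03,0,0,0,-1],[0,0,0,0,0,0,-1],[0,0,0,0,0,0,-1],[0,0,0,0,0,0,-1],[0,0,0,0,0,0,-1]],
  ],
)

```text
time: 17.85
tool_pos: [0.5543, -0.0073, 0.1081]
tcp_rot: [-3.127, 0.286, 0.03]
wrist_force: [-18.1, 6.5, 11.9]
width: 0.374
grip_force: 82.8
```

Emit:
jog_arm(
  increments=[
    [[0.05,0,0,0,0,0,-1],[0,0,0,0,0,0,-1],[0,0,0,0,0,0,-1],[0,0,0,0,0,0,-1],[0,0,0,0,0,0,-1]],
  ],
)

```text
time: 18.27
tool_pos: [0.5545, -0.0073, 0.1081]
tcp_rot: [-3.127, 0.286, 0.035]
wrist_force: [-21.6, 5.4, 15.8]
width: 0.379
grip_force: 83.4
```

Emit:
jog_arm(
  increments=[
    [[0,0,0,0,0,0,-1],[0,0,0,0,0,0,-1],[0,0,0,0,0,0,-1],[0,0,0,0,0,0,-1],[0,0,0,0,0,0,-1]],
  ],
)

```text
time: 18.68
tool_pos: [0.5545, -0.0073, 0.1081]
tcp_rot: [-3.127, 0.286, 0.035]
wrist_force: [-22.9, 6.2, 15.4]
width: 0.378
grip_force: 83.4
```

Emit:
jog_arm(
  increments=[
    [[0,0,0,0,0,0,-1],[0,0,0,0,0,0,-1],[0,0,0,0,0,0,-1],[0,0,0,0,0,0,-1],[0,0,0,0,0,0,-1]],
  ],
)

```text
time: 19.1
tool_pos: [0.5545, -0.0073, 0.1081]
tcp_rot: [-3.127, 0.286, 0.035]
wrist_force: [-22.2, 5.1, 15.4]
width: 0.377
grip_force: 83.4
```

```bash
python3 - <<'E'
from go import *
show();a=np.deg2rad(-10.4);s=read_state();print(s['wrist_force'][:2]@[np.cos(a),np.sin(a)])
p,d=viewer.read_camera('scene'); crop(p,264,188,374,278,6,'pics/h1.png')
E
```

```text
t 19.1 pos [ 0.5545 -0.0073  0.1081] psi -10.45 tilt 1.28 F [-22.2   5.1  15.4] w 0.377 g 83.4
-22.74188892369211
```

View pics/h1.png

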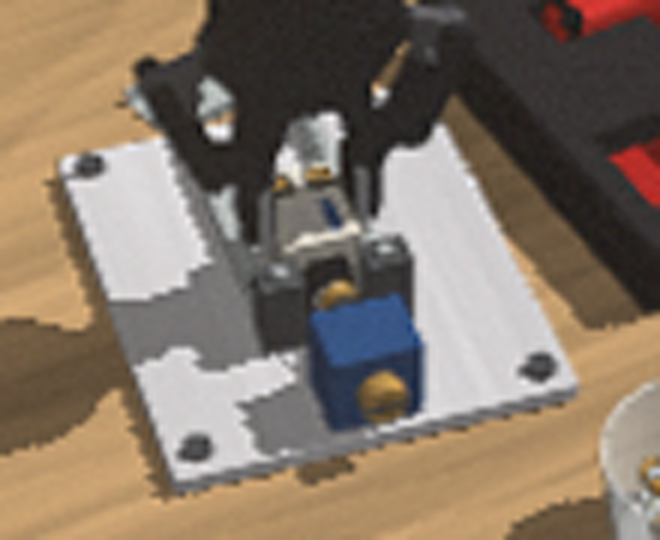

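Emit:
jog_arm(
  increments=[
    [[0,0,0,0,0,0,-1],[0,0,0,0,0,0,-1],[0,0,0,0,0,0,-1],[0,0,0,0,0,0,-1],[0,0,0,0,0,0,-1]],
  ],
)

```text
time: 19.57
tool_pos: [0.5545, -0.0073, 0.1081]
tcp_rot: [-3.127, 0.286, 0.035]
wrist_force: [-22.4, 6.0, 15.2]
width: 0.377
grip_force: 83.4
```

Emit:
jog_arm(
  increments=[
    [[0,0,0,0,0,0,-1],[0,0,0,0,0,0,-1],[0,0,0,0,0,0,-1],[0,0,0,0,0,0,-1],[0,0,0,0,0,0,-1]],
  ],
)

```text
time: 19.98
tool_pos: [0.5545, -0.0073, 0.1081]
tcp_rot: [-3.127, 0.286, 0.035]
wrist_force: [-22.2, 5.8, 15.7]
width: 0.378
grip_force: 83.4
```

Emit:
jog_arm(
  increments=[
    [[0,0,0,0,0,0,-1],[0,0,0,0,0,0,-1],[0,0,0,0,0,0,-1],[0,0,0,0,0,0,-1],[0,0,0,0,0,0,-1]],
  ],
)

```text
time: 20.4
tool_pos: [0.5545, -0.0073, 0.1081]
tcp_rot: [-3.127, 0.286, 0.035]
wrist_force: [-22.5, 6.3, 15.6]
width: 0.377
grip_force: 83.4
```

Emit:
jog_arm(
  increments=[
    [[0,0,0,0,0,0,-1],[0,0,0,0,0,0,-1],[0,0,0,0,0,0,-1],[0,0,0,0,0,0,-1],[0,0,0,0,0,0,-1]],
  ],
)

```text
time: 20.82
tool_pos: [0.5545, -0.0073, 0.1081]
tcp_rot: [-3.127, 0.286, 0.035]
wrist_force: [-22.4, 6.6, 14.8]
width: 0.375
grip_force: 83.4
```

Emit:
jog_arm(
  increments=[
    [[0,0,0,0,0,0,-1],[0,0,0,0,0,0,-1],[0,0,0,0,0,0,-1],[0,0,0,0,0,0,-1],[0,0,0,0,0,0,-1]],
  ],
)

```text
time: 21.23
tool_pos: [0.5545, -0.0073, 0.1081]
tcp_rot: [-3.127, 0.286, 0.035]
wrist_force: [-22.9, 6.2, 15.6]
width: 0.375
grip_force: 83.4
```

Emit:
jog_arm(
  increments=[
    [[0,0,0,0,0,0,-1],[0,0,0,0,0,0,-1],[0,0,0,0,0,0,-1],[0,0,0,0,0,0,-1],[0,0,0,0,0,0,-1]],
  ],
)

```text
time: 21.65
tool_pos: [0.5545, -0.0073, 0.1081]
tcp_rot: [-3.127, 0.286, 0.035]
wrist_force: [-23.1, 6.1, 15.3]
width: 0.379
grip_force: 83.4
```

Emit:
jog_arm(
  increments=[
    [[0,0,0,0,0,0,-1],[0,0,0,0,0,0,-1],[0,0,0,0,0,0,-1],[0,0,0,0,0,0,-1],[0,0,0,0,0,0,-1]],
  ],
)

```text
time: 22.07
tool_pos: [0.5545, -0.0073, 0.1081]
tcp_rot: [-3.127, 0.286, 0.035]
wrist_force: [-23.0, 5.5, 14.3]
width: 0.382
grip_force: 83.4
```

Emit:
jog_arm(
  increments=[
    [[-0.3,0,0,0,0,0,-1],[-0.5,0,0,0,0,0,-1],[-0.5,0,-0.2,0,0,0,-1],[0,0,-0.8,0,0,0,-1],[0,0,-0.8,0,0,0,-1]],
  ],
)

```text
time: 22.48
tool_pos: [0.5223, -0.0018, 0.1629]
tcp_rot: [3.128, -0.284, -0.009]
wrist_force: [1.2, 0.7, -0.5]
width: 0.377
grip_force: 81.3
```

Emit:
jog_arm(
  increments=[
    [[0,0,-0.8,0,0,0,-1],[0,0,0,0,0,0,-1],[0,0,0,0,0,0,-1],[0,0,0,0,0,0,-1],[0,0,0,0,0,0,-1]],
  ],
)

```text
time: 22.9
tool_pos: [0.5239, -0.002, 0.1871]
tcp_rot: [3.129, -0.285, -0.005]
wrist_force: [-0.1, 0.4, -1.1]
width: 0.373
grip_force: 81.3
```

```bash
python3 - <<'E'
from go import *
show(); go(.5778,.1486+.064*2,.18,-0.25)
p,d=viewer.read_camera('scene'); cv2.imwrite('pics/i_full.png',p); crop(p,264,158,374,248,6,'pics/i1.png')
E
```

```text
t 22.9 pos [ 0.5239 -0.002   0.1871] psi -10.4 tilt 0.19 F [-0.1  0.4 -1.1] w 0.373 g 81.3
turn -1.69 shift [ 1.76 -9.3   0.24] | world d mm [ 53.9 278.6  -7.1]
```

View pics/i1.png

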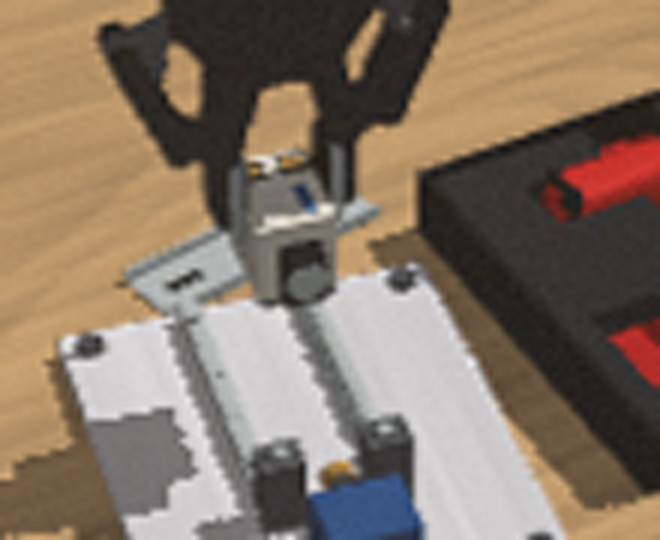

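Emit:
jog_arm(
  increments=[
    [[0,0,0,0,0,-0.85,-1],[0,0,0,0,0,-0.84,-1],[0.3,-0.84,0,0,0,0,-1],[0.3,-0.84,0,0,0,0,-1],[0.3,-0.84,0,0,0,0,-1]],
  ],
)

```text
time: 23.37
tool_pos: [0.5518, 0.0738, 0.1873]
tcp_rot: [3.141, -0.009, -0.004]
wrist_force: [0.8, -1.6, -1.2]
width: 0.378
grip_force: 81.3
```

Emit:
jog_arm(
  increments=[
    [[0.3,-0.84,0,0,0,0,-1],[0.3,-0.84,0,0,0,0,-1],[0.27,-0.83,0,0,0,0,-1],[0,0,0.5,0,0,0,-1],[0,0,0.2,0,0,0,-1]],
  ],
)

```text
time: 23.78
tool_pos: [0.5781, 0.1498, 0.1654]
tcp_rot: [3.141, -0.003, -0.005]
wrist_force: [-0.9, -1.0, -1.9]
width: 0.375
grip_force: 81.4
```

Emit:
jog_arm(
  increments=[
    [[0,0,0,0,0,0,-1],[0,0,0,0,0,0,-1],[0,0,0,0,0,0,-1],[0,0,0,0,0,0,-1],[0,0,0,0,0,0,-1]],
  ],
)

```text
time: 24.2
tool_pos: [0.5792, 0.148, 0.1687]
tcp_rot: [-3.141, 0.009, -0.002]
wrist_force: [1.0, -0.1, -0.4]
width: 0.371
grip_force: 81.3
```

```bash
python3 - <<'E'
from go import *
show(); go(.5776,.1486,.132,-0.25)
p,d=viewer.read_camera('top'); cv2.imwrite('pics/j_full.png',p); np.save('pics/j.npy',d)
c=viewer.camera_params('top'); print(w2px(c,[.5776,.1486,.09]))
crop(p,215,190,325,280,6,'pics/j1.png')
E
```

```text
t 24.2 pos [0.5792 0.148  0.1687] psi -0.32 tilt 0.06 F [ 1.  -0.1 -0.4] w 0.371 g 81.3
turn -0.01 shift [-0.05 -0.02  1.22] | world d mm [ -1.6   0.6 -36.7]
(np.float64(242.01563804440218), np.float64(231.89996049869694))
```

View pics/j1.png

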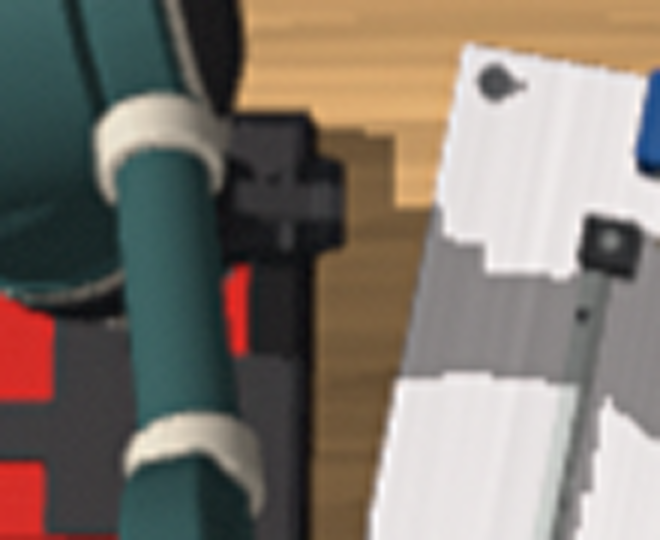

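Emit:
jog_arm(
  increments=[
    [[-0.05,-0.02,0.4,0,0,0,-1],[0,0,0.4,0,0,0,-1],[0,0,0.4,0,0,0,-1],[0,0,0,0,0,0,-1],[0,0,0,0,0,0,-1]],
  ],
)

```text
time: 24.67
tool_pos: [0.5761, 0.1489, 0.1299]
tcp_rot: [3.141, -0.007, -0.006]
wrist_force: [-0.4, 0.2, -0.7]
width: 0.379
grip_force: 81.3
```

Emit:
jog_arm(
  increments=[
    [[0,0,0.1,0,0,0,-1],[0,0,0.1,0,0,0,-1],[0,0,0,0,0,0,-1],[0,0,0,0,0,0,-1],[0,0,0,0,0,0,-1]],
  ],
)

```text
time: 25.08
tool_pos: [0.5776, 0.1493, 0.1263]
tcp_rot: [-3.141, 0.007, -0.001]
wrist_force: [-0.8, 0.5, -0.8]
width: 0.374
grip_force: 81.3
```

Emit:
jog_arm(
  increments=[
    [[0,0,0.05,0,0,0,-1],[0,0,0.05,0,0,0,-1],[0,0,0,0,0,0,-1],[0,0,0,0,0,0,-1],[0,0,0,0,0,0,-1]],
  ],
)

```text
time: 25.5
tool_pos: [0.5773, 0.1492, 0.123]
tcp_rot: [3.142, -0.007, -0.0]
wrist_force: [-0.3, -0.2, -1.0]
width: 0.378
grip_force: 81.3
```

```bash
python3 -c "
from go import *
show(); go(.5776,.1486,.112,-0.25); print(read_state()['torque'].round(2))"
```

```text
t 25.5 pos [0.5773 0.1492 0.123 ] psi -0.26 tilt 0.0 F [-0.3 -0.2 -1. ] w 0.378 g 81.3
turn -0.0 shift [0.01 0.02 0.37] | world d mm [  0.3  -0.6 -11. ]
[-0.   -0.03 -0.01]
```

Emit:
jog_arm(
  increments=[
    [[0,0,0.1,0,0,0,-1],[0,0,0.1,0,0,0,-1],[0,0,0.1,0,0,0,-1],[0,0,0.05,0,0,0,-1],[0,0,0,0,0,0,-1]],
  ],
)

```text
time: 25.92
tool_pos: [0.5772, 0.1491, 0.1121]
tcp_rot: [3.141, -0.007, -0.001]
wrist_force: [-0.1, 0.4, -0.6]
width: 0.379
grip_force: 81.3
```

Emit:
jog_arm(
  increments=[
    [[0,0,0.05,0,0,0,-1],[0,0,0.05,0,0,0,-1],[0,0,0,0,0,0,-1],[0,0,0,0,0,0,-1],[0,0,0,0,0,0,-1]],
  ],
)

```text
time: 26.33
tool_pos: [0.5777, 0.1493, 0.1119]
tcp_rot: [3.142, -0.007, 0.0]
wrist_force: [-5.7, -0.6, 14.4]
width: 0.375
grip_force: 83.1
```

Emit:
jog_arm(
  increments=[
    [[0,0,-0.08,0,0,0,-0.2],[0,0,0,0,0,0,0.1],[0,0,0,0,0,0,0.1],[0,0,0,0,0,0,0.1],[0,0,-0.3,0,0,0,0.1]],
  ],
)

```text
time: 26.75
tool_pos: [0.5758, 0.1488, 0.1189]
tcp_rot: [3.141, -0.007, -0.007]
wrist_force: [-0.1, -0.1, 0.6]
width: 0.546
grip_force: 0.0
```

Emit:
jog_arm(
  increments=[
    [[0,0,-0.8,0,0,0,0.1],[0,0,-0.9,0,0,0,0.1],[0,0,-0.9,0,0,0,0.3],[-0.5,1,0,0,0,0,0.3],[-0.5,1,0,0,0,0,0.3]],
  ],
)

```text
time: 27.17
tool_pos: [0.5494, 0.09, 0.2025]
tcp_rot: [-3.141, 0.003, -0.011]
wrist_force: [0.6, -1.5, -0.7]
width: 0.65
grip_force: 0.0
```

Emit:
jog_arm(
  increments=[
    [[-0.5,1,0,0,0,0,0.3],[-0.5,1,0,0,0,0,0.3],[-0.5,1,0,0,0,0,0.3],[-0.5,1,0,0,0,0,0.3],[0,0,0,0,0,0,0.3]],
  ],
)

```text
time: 27.58
tool_pos: [0.4839, -0.034, 0.1988]
tcp_rot: [3.14, -0.012, -0.003]
wrist_force: [0.1, 0.7, -0.2]
width: 0.648
grip_force: 0.0
```

```bash
cat > look.py <<'E'
from go import *
from fit import *
def look(name=None):
    show()
    c=viewer.camera_params('top');p,d=viewer.read_camera('top'); W=cloud(c,d); np.save('pics/last.npy',d); cv2.imwrite('pics/last.png',p)
    out={}
    for n,bb,L,q in (('la',(482,200,535,252),62,(.584,-.3646,-.345)),('lb',(482,250,535,305),62,(.492,-.3635,-.494))):
        try: q,e=breaker(c,p,W,bb,L,q); out[n]=q; print(n,q.round(4),np.rad2deg(q[2]).round(1),'err',round(e,3))
        except Exception as x: print(n,x)
    return c,p,W,out
def seated(c,W,L,q0):
    u,v=map(int,w2px(c,[q0[0],q0[1],.05])); bb=(u-30,v-30,u+30,v+30); z=W[bb[1]:bb[3],bb[0]:bb[2],2]
    q,e=fit(c,comp((z>.042)&(z<.075)),np.array(bb[:2]),[box(-L/2,L/2,34,28,42)],q0,.014)
    h=cloud_top=W[v-4:v+5,u-4:u+5,2]
    print('seated',q.round(4),np.rad2deg(q[2]).round(2),'err',round(e,3),'top z',np.median(h).round(4))
E
python3 - <<'E'
from look import *
c,p,W,o=look(); seated(c,W,46,(.5777,.1493,0))
q=o['lb']; go(q[0],q[1],.19,np.rad2deg(q[2]))
E
```

```text
t 27.58 pos [ 0.4839 -0.034   0.1988] psi -0.45 tilt 0.17 F [ 0.1  0.7 -0.2] w 0.648 g 0.0
la [ 0.584  -0.3647 -0.3388] -19.4 err 0.054
lb [ 0.4921 -0.3636 -0.4921] -28.2 err 0.042
seated [ 0.5781  0.1491 -0.001 ] -0.06 err 0.138 top z 0.0572
turn 4.62 shift [5.42 9.62 0.3 ] | world d mm [   6.8 -331.1   -9.1]
```

Emit:
jog_arm(
  increments=[
    [[0,0,0,0,0,0.92,0.3],[0,0,0,0,0,0.92,0.3],[0,0,0,0,0,0.92,0.3],[0,0,0,0,0,0.92,0.3],[0,0,0,0,0,0.94,0.3]],
  ],
)

```text
time: 28.05
tool_pos: [0.4873, -0.0295, 0.1993]
tcp_rot: [-3.046, 0.766, -0.001]
wrist_force: [-0.6, -0.5, 0.4]
width: 0.651
grip_force: 0.0
```

Emit:
jog_arm(
  increments=[
    [[0.54,0.96,0,0,0,0,0.3],[0.54,0.96,0,0,0,0,0.3],[0.54,0.96,0,0,0,0,0.3],[0.54,0.96,0,0,0,0,0.3],[0.54,0.96,0,0,0,0,0.3]],
  ],
)

```text
time: 28.47
tool_pos: [0.4915, -0.1962, 0.1993]
tcp_rot: [-3.049, 0.757, -0.002]
wrist_force: [0.5, 0.5, 0.3]
width: 0.649
grip_force: 0.0
```

Emit:
jog_arm(
  increments=[
    [[0.54,0.96,0,0,0,0,0.3],[0.54,0.96,0,0,0,0,0.3],[0.54,0.96,0,0,0,0,0.3],[0.54,0.96,0,0,0,0,0.3],[0.54,0.96,0,0,0,0,0.3]],
  ],
)

```text
time: 28.88
tool_pos: [0.4956, -0.3618, 0.1991]
tcp_rot: [-3.048, 0.758, -0.001]
wrist_force: [0.4, 0.3, 0.4]
width: 0.649
grip_force: 0.0
```

Emit:
jog_arm(
  increments=[
    [[0,0,0.9,0,0,0,0.3],[0,0,0.9,0,0,0,0.3],[0,0,0.2,0,0,0,0.3],[0,0,0,0,0,0,0.3],[0,0,0,0,0,0,0.3]],
  ],
)

```text
time: 29.3
tool_pos: [0.4951, -0.36, 0.1389]
tcp_rot: [-3.048, 0.758, 0.001]
wrist_force: [0.4, 0.1, 0.4]
width: 0.652
grip_force: 0.0
```

```bash
python3 -c "
from go import *
show();go(.4921,-.3636,.097,-28.2)"
```

```text
t 29.3 pos [ 0.4951 -0.36    0.1389] psi -27.93 tilt 0.05 F [0.4 0.1 0.4] w 0.652 g 0.0
turn 0.05 shift [-0.03  0.15  1.4 ] | world d mm [ -3.   -3.6 -41.9]
```

Emit:
jog_arm(
  increments=[
    [[-0.03,0.15,0,0,0,0.05,0.3],[0,0,0.6,0,0,0,0.3],[0,0,0.6,0,0,0,0.3],[0,0,0.2,0,0,0,0.3],[0,0,0,0,0,0,0.3]],
  ],
)

```text
time: 29.72
tool_pos: [0.4912, -0.3637, 0.0965]
tcp_rot: [-3.046, 0.767, 0.002]
wrist_force: [-0.6, 0.1, -0.3]
width: 0.653
grip_force: 0.0
```

Emit:
jog_arm(
  increments=[
    [[0,0,0,0,0,0,0.3],[0,0,0,0,0,0,-1],[0,0,0,0,0,0,-1],[0,0,0,0,0,0,-1],[0,0,0,0,0,0,-1]],
  ],
)

```text
time: 30.13
tool_pos: [0.4928, -0.3651, 0.0989]
tcp_rot: [3.045, -0.767, 0.005]
wrist_force: [0.1, 0.1, 6.8]
width: 0.371
grip_force: 80.3
```

Emit:
jog_arm(
  increments=[
    [[0,0,0,0,0,0,-1],[0,0,0,0,0,0,-1],[0,0,0,0,0,0,-1],[0,0,0,0,0,0,-1],[0,0,0,0,0,0,-1]],
  ],
)

```text
time: 30.55
tool_pos: [0.4928, -0.3651, 0.0989]
tcp_rot: [3.045, -0.767, 0.005]
wrist_force: [0.0, 0.7, 5.8]
width: 0.382
grip_force: 80.3
```

Emit:
jog_arm(
  increments=[
    [[0,0,-0.4,0,0,0,-1],[0,0,-0.8,0,0,0,-1],[0,0,-0.8,0,0,0,-1],[0,0,-0.5,0,0,0,-1],[0,0,0,0,0,0,-1]],
  ],
)

```text
time: 30.97
tool_pos: [0.4935, -0.3659, 0.1768]
tcp_rot: [3.043, -0.767, 0.011]
wrist_force: [0.7, -0.5, -0.8]
width: 0.376
grip_force: 79.7
```

```bash
python3 -c "
from go import *
show();a=np.deg2rad(-10.4); g=np.array([.5745,-.0117])-.059*np.array([np.cos(a),np.sin(a)]);g+=.0006*np.array([-np.sin(a),np.cos(a)]);print(g);go(*g,.17,-10.4)"
```

```text
t 30.97 pos [ 0.4935 -0.3659  0.1768] psi -28.28 tilt 0.44 F [ 0.7 -0.5 -0.8] w 0.376 g 79.7
[ 5.16577595e-01 -4.59227548e-04]
turn -2.98 shift [ -1.44 -12.12   0.23] | world d mm [ 23.  365.5  -6.8]
```

Emit:
jog_arm(
  increments=[
    [[0,0,0,0,0,-0.99,-1],[0,0,0,0,0,-0.99,-1],[0,0,0,0,0,-1,-1],[-0.12,-0.93,0,0,0,0,-1],[-0.12,-0.93,0,0,0,0,-1]],
  ],
)

```text
time: 31.38
tool_pos: [0.4938, -0.3082, 0.1708]
tcp_rot: [-3.128, 0.288, 0.002]
wrist_force: [0.5, 0.9, -1.8]
width: 0.374
grip_force: 79.9
```

Emit:
jog_arm(
  increments=[
    [[-0.12,-0.93,0,0,0,0,-1],[-0.12,-0.93,0,0,0,0,-1],[-0.12,-0.93,0,0,0,0,-1],[-0.12,-0.93,0,0,0,0,-1],[-0.12,-0.93,0,0,0,0,-1]],
  ],
)

```text
time: 31.8
tool_pos: [0.501, -0.1661, 0.1708]
tcp_rot: [-3.128, 0.285, 0.003]
wrist_force: [1.0, -0.7, -1.2]
width: 0.377
grip_force: 79.9
```

Emit:
jog_arm(
  increments=[
    [[-0.12,-0.93,0,0,0,0,-1],[-0.12,-0.93,0,0,0,0,-1],[-0.12,-0.93,0,0,0,0,-1],[-0.12,-0.93,0,0,0,0,-1],[-0.12,-0.93,0,0,0,0,-1]],
  ],
)

```text
time: 32.22
tool_pos: [0.5085, -0.0258, 0.1708]
tcp_rot: [3.129, -0.285, -0.003]
wrist_force: [0.1, 0.1, -1.9]
width: 0.377
grip_force: 79.9
```

Emit:
jog_arm(
  increments=[
    [[0,-0.93,0,0,0,0,-1],[0,0,0.5,0,0,0,-1],[0,0,0.5,0,0,0,-1],[0,0,0,0,0,0,-1],[0,0,0,0,0,0,-1]],
  ],
)

```text
time: 32.63
tool_pos: [0.5128, 0.0005, 0.1402]
tcp_rot: [3.128, -0.284, -0.007]
wrist_force: [-0.1, -0.5, -0.9]
width: 0.379
grip_force: 79.9
```

Emit:
jog_arm(
  increments=[
    [[0,0,0,0,0,0,-1],[0,0,0,0,0,0,-1],[0,0,0,0,0,0,-1],[0,0,0,0,0,0,-1],[0,0,0,0,0,0,-1]],
  ],
)

```text
time: 33.05
tool_pos: [0.515, -0.0, 0.1425]
tcp_rot: [-3.129, 0.286, -0.002]
wrist_force: [-0.3, 0.4, -1.4]
width: 0.376
grip_force: 79.9
```

```bash
cat > hs.py <<'E'
from look import *
def held(L,rel,cam='scene'):
    "offset of the held breaker's centre from the TCP, along and across the tool's x, from the scene camera (body top and nose side)"
    s,R,psi=st(); t=s['tool_pos']; c=viewer.camera_params(cam); p,d=viewer.read_camera(cam); W=cloud(c,d); cv2.imwrite('pics/held.png',p)
    a=np.deg2rad(psi); U=np.array([[np.cos(a),np.sin(a)],[-np.sin(a),np.cos(a)]])
    q=(W[...,:2]-t[:2])@U.T; z=W[...,2]-(t[2]-rel)
    m=(np.abs(q[...,1])<.007)&(z>.012)&(z<.030)&(q[...,0]>.01)&(q[...,0]<.07)
    x=q[m][:,0]; m2=(np.abs(q[...,1])>.011)&(np.abs(q[...,1])<.016)&(z>.008)&(z<.036)&(q[...,0]>.01)&(q[...,0]<.05); x2=q[m2][:,0]
    m3=(np.abs(z-.042)<.004)&(np.abs(q[...,0])<.05)&(np.abs(q[...,1])<.03)
    print('front x',(np.median(x)*1000).round(1) if m.sum() else None,m.sum(),'expect',L/2+20,'or',L/2+12,'| shoulder x',(np.median(x2)*1000).round(1) if m2.sum() else None,m2.sum(),'expect',L/2,'| top pts',m3.sum())
E
python3 -c "
from hs import *
show();go(.5166,-.0005,.115,-10.4);held(62,.099)"
```

```text
t 33.05 pos [ 0.515  -0.      0.1425] psi -10.43 tilt 0.06 F [-0.3  0.4 -1.4] w 0.376 g 79.9
turn -0.0 shift [0.06 0.01 0.92] | world d mm [  1.6  -0.5 -27.5]
front x 46.2 32 expect 51.0 or 43.0 | shoulder x 29.2 30 expect 31.0 | top pts 235
```

Emit:
jog_arm(
  increments=[
    [[0,0.01,0.4,0,0,0,-1],[0,0,0.4,0,0,0,-1],[0,0,0.1,0,0,0,-1],[0,0,0.1,0,0,0,-1],[0,0,0,0,0,0,-1]],
  ],
)

```text
time: 33.52
tool_pos: [0.5135, 0.0, 0.1103]
tcp_rot: [3.129, -0.285, -0.005]
wrist_force: [0.1, -0.3, -1.4]
width: 0.376
grip_force: 80.0
```

Emit:
jog_arm(
  increments=[
    [[0,0,0.1,0,0,0,-1],[0,0,0,0,0,0,-1],[0,0,0,0,0,0,-1],[0,0,0,0,0,0,-1],[0,0,0,0,0,0,-1]],
  ],
)

```text
time: 33.93
tool_pos: [0.5146, -0.0, 0.109]
tcp_rot: [-3.129, 0.285, -0.001]
wrist_force: [-0.5, 0.4, -1.1]
width: 0.372
grip_force: 79.9
```

Emit:
jog_arm(
  increments=[
    [[0,0,0.04,0,0,0,-1],[0,0,0,0,0,0,-1],[0,0,0,0,0,0,-1],[0,0,0,0,0,0,-1],[0,0,0,0,0,0,-1]],
  ],
)

```text
time: 34.35
tool_pos: [0.5147, -0.0, 0.1089]
tcp_rot: [-3.129, 0.285, -0.0]
wrist_force: [-3.2, 0.6, 7.1]
width: 0.377
grip_force: 80.9
```

Emit:
jog_arm(
  increments=[
    [[0,0,-0.05,0,0,0,-1],[0.3,0,0,0,0,0,-1],[0.3,0,0,0,0,0,-1],[0.2,0,0,0,0,0,-1],[0,0,0,0,0,0,-1]],
  ],
)

```text
time: 34.77
tool_pos: [0.5386, -0.0045, 0.1089]
tcp_rot: [-3.128, 0.285, 0.003]
wrist_force: [-3.3, 0.5, 6.0]
width: 0.38
grip_force: 80.9
```

Emit:
jog_arm(
  increments=[
    [[0.1,0,-0.05,0,0,0,-1],[0,0,0,0,0,0,-1],[0.1,0,0,0,0,0,-1],[0,0,0,0,0,0,-1],[0,0,0,0,0,0,-1]],
  ],
)

```text
time: 35.18
tool_pos: [0.5417, -0.0051, 0.1092]
tcp_rot: [-3.128, 0.285, 0.009]
wrist_force: [-6.0, 2.4, 1.3]
width: 0.376
grip_force: 80.1
```

Emit:
jog_arm(
  increments=[
    [[0.1,0,-0.05,0,0,0,-1],[0,0,0,0,0,0,-1],[0,0,0,0,0,0,-1],[0,0,0,0,0,0,-1],[0,0,0,0,0,0,-1]],
  ],
)

```text
time: 35.6
tool_pos: [0.5438, -0.0056, 0.1101]
tcp_rot: [-3.128, 0.285, 0.012]
wrist_force: [-5.5, 2.9, -2.3]
width: 0.377
grip_force: 79.8
```

Emit:
jog_arm(
  increments=[
    [[0.1,0,-0.03,0,0,0,-1],[0,0,0,0,0,0,-1],[0,0,0,0,0,0,-1],[0,0,0,0,0,0,-1],[0,0,0,0,0,0,-1]],
  ],
)

```text
time: 36.02
tool_pos: [0.5463, -0.0061, 0.1106]
tcp_rot: [-3.128, 0.285, 0.014]
wrist_force: [-6.1, 0.9, -3.3]
width: 0.375
grip_force: 79.9
```

Emit:
jog_arm(
  increments=[
    [[0.1,0,0,0,0,0,-1],[0,0,0,0,0,0,-1],[0,0,0,0,0,0,-1],[0,0,0,0,0,0,-1],[0,0,0,0,0,0,-1]],
  ],
)

```text
time: 36.43
tool_pos: [0.5469, -0.0062, 0.1101]
tcp_rot: [-3.128, 0.285, 0.023]
wrist_force: [-12.8, 2.3, 1.8]
width: 0.375
grip_force: 80.7
```

```bash
cat > push.py <<'E'
from go import *
show(); s=read_state(); a=np.deg2rad(-10.4); u=np.array([np.cos(a),np.sin(a)]); print("F along",(s['wrist_force'][:2]@u).round(1),"dist to stop mm",((np.array([.5745,-.0117])-s['tool_pos'][:2])@u*1000).round(1))
E
python3 push.py
```

```text
t 36.43 pos [ 0.5469 -0.0062  0.1101] psi -10.42 tilt 0.83 F [-12.8   2.3   1.8] w 0.375 g 80.7
F along -13.0 dist to stop mm 28.1
```

Emit:
jog_arm(
  increments=[
    [[0.1,0,0.02,0,0,0,-1],[0.05,0,0,0,0,0,-1],[0,0,0,0,0,0,-1],[0,0,0,0,0,0,-1],[0,0,0,0,0,0,-1]],
  ],
)

```text
time: 36.85
tool_pos: [0.5477, -0.0063, 0.1092]
tcp_rot: [-3.127, 0.286, 0.037]
wrist_force: [-25.1, 5.3, 11.4]
width: 0.375
grip_force: 81.9
```

Emit:
jog_arm(
  increments=[
    [[0,0,0,0,0,0,-1],[0,0,0,0,0,0,-1],[0,0,0,0,0,0,-1],[0,0,0,0,0,0,-1],[0,0,0,0,0,0,-1]],
  ],
)

```text
time: 37.27
tool_pos: [0.5477, -0.0064, 0.1092]
tcp_rot: [-3.127, 0.286, 0.037]
wrist_force: [-24.3, 5.0, 11.5]
width: 0.372
grip_force: 81.9
```

Emit:
jog_arm(
  increments=[
    [[0,0,0,0,0,0,-1],[0,0,0,0,0,0,-1],[0,0,0,0,0,0,-1],[0,0,0,0,0,0,-1],[0,0,0,0,0,0,-1]],
  ],
)

```text
time: 37.68
tool_pos: [0.5477, -0.0064, 0.1092]
tcp_rot: [-3.127, 0.286, 0.037]
wrist_force: [-24.7, 4.3, 11.5]
width: 0.376
grip_force: 81.9
```

Emit:
jog_arm(
  increments=[
    [[0,0,0,0,0,0,-1],[0,0,0,0,0,0,-1],[0,0,0,0,0,0,-1],[0,0,0,0,0,0,-1],[0,0,0,0,0,0,-1]],
  ],
)

```text
time: 38.1
tool_pos: [0.5476, -0.0064, 0.1092]
tcp_rot: [-3.127, 0.286, 0.037]
wrist_force: [-23.6, 5.1, 11.7]
width: 0.377
grip_force: 81.9
```

Emit:
jog_arm(
  increments=[
    [[0,0,0,0,0,0,-1],[0,0,0,0,0,0,-1],[0,0,0,0,0,0,-1],[0,0,0,0,0,0,-1],[0,0,0,0,0,0,-1]],
  ],
)

```text
time: 38.52
tool_pos: [0.5477, -0.0063, 0.1092]
tcp_rot: [-3.127, 0.286, 0.037]
wrist_force: [-25.2, 5.0, 13.3]
width: 0.377
grip_force: 81.9
```

Emit:
jog_arm(
  increments=[
    [[0,0,0,0,0,0,-1],[0,0,0,0,0,0,-1],[0,0,0,0,0,0,-1],[0,0,0,0,0,0,-1],[0,0,0,0,0,0,-1]],
  ],
)

```text
time: 38.93
tool_pos: [0.5476, -0.0063, 0.1092]
tcp_rot: [-3.127, 0.286, 0.037]
wrist_force: [-24.5, 5.7, 11.9]
width: 0.377
grip_force: 81.9
```

Emit:
jog_arm(
  increments=[
    [[0,0,0,0,0,0,-1],[0,0,0,0,0,0,-1],[0,0,0,0,0,0,-1],[0,0,0,0,0,0,-1],[0,0,0,0,0,0,-1]],
  ],
)

```text
time: 39.35
tool_pos: [0.5476, -0.0063, 0.1092]
tcp_rot: [-3.127, 0.286, 0.037]
wrist_force: [-24.3, 5.6, 12.6]
width: 0.381
grip_force: 81.9
```

Emit:
jog_arm(
  increments=[
    [[0,0,0,0,0,0,-1],[0,0,0,0,0,0,-1],[0,0,0,0,0,0,-1],[0,0,0,0,0,0,-1],[0,0,0,0,0,0,-1]],
  ],
)

```text
time: 39.77
tool_pos: [0.5477, -0.0063, 0.1092]
tcp_rot: [-3.127, 0.286, 0.037]
wrist_force: [-24.3, 4.9, 14.1]
width: 0.373
grip_force: 81.9
```

Emit:
jog_arm(
  increments=[
    [[0,0,0,0,0,0,-1],[0,0,0,0,0,0,-1],[0,0,0,0,0,0,-1],[0,0,0,0,0,0,-1],[0,0,0,0,0,0,-1]],
  ],
)

```text
time: 40.18
tool_pos: [0.5476, -0.0063, 0.1092]
tcp_rot: [-3.127, 0.286, 0.037]
wrist_force: [-24.8, 4.5, 11.9]
width: 0.373
grip_force: 81.9
```

Emit:
jog_arm(
  increments=[
    [[0,0,0,0,0,0,-1],[0,0,0,0,0,0,-1],[0,0,0,0,0,0,-1],[0,0,0,0,0,0,-1],[0,0,0,0,0,0,-1]],
  ],
)

```text
time: 40.6
tool_pos: [0.5477, -0.0064, 0.1092]
tcp_rot: [-3.127, 0.286, 0.037]
wrist_force: [-24.1, 5.1, 12.0]
width: 0.375
grip_force: 81.9
```

```bash
python3 push.py
```

```text
t 40.6 pos [ 0.5477 -0.0064  0.1092] psi -10.45 tilt 1.35 F [-24.1   5.1  12. ] w 0.375 g 81.9
F along -24.6 dist to stop mm 27.4
```

Emit:
jog_arm(
  increments=[
    [[-0.3,0,0,0,0,0,-1],[-0.6,0,0,0,0,0,-1],[-0.6,0,-0.2,0,0,0,-1],[0,0,-0.8,0,0,0,-1],[0,0,-0.8,0,0,0,-1]],
  ],
)

```text
time: 41.02
tool_pos: [0.5108, 0.0004, 0.165]
tcp_rot: [3.128, -0.284, -0.006]
wrist_force: [0.4, -0.1, -0.4]
width: 0.372
grip_force: 80.2
```

Emit:
jog_arm(
  increments=[
    [[0,0,-0.7,0,0,0,-1],[0,0,0,0,0,0,-1],[0,0,0,0,0,0,-1],[0,0,0,0,0,0,-1],[0,0,0,0,0,0,-1]],
  ],
)

```text
time: 41.43
tool_pos: [0.5121, 0.0002, 0.1858]
tcp_rot: [3.128, -0.285, -0.004]
wrist_force: [0.0, -1.2, -1.4]
width: 0.376
grip_force: 80.3
```

```bash
python3 -c "
from hs import *
show();go(.5702,.2125,.18,-.25);held(62,.099)
p=cv2.imread('pics/held.png');c=viewer.camera_params('scene');s,R,psi=st();t=s['tool_pos'];a=np.deg2rad(psi)
def pt(x,y,z): return w2px(c,[t[0]+x*np.cos(a)-y*np.sin(a),t[1]+x*np.sin(a)+y*np.cos(a),t[2]-.099+z])
for x in (.043,.051):
    u,v=map(round,pt(x,0,.021)); print(x,u,v,p[v-2:v+3,u-2:u+3].mean(2).round().astype(int).tolist())
u,v=map(round,pt(.045,0,.021)); crop(p,u-35,v-30,u+35,v+25,8,'pics/k1.png')"
```

```text
t 41.43 pos [5.121e-01 2.000e-04 1.858e-01] psi -10.4 tilt 0.15 F [ 0.  -1.2 -1.4] w 0.376 g 80.3
turn -1.69 shift [ 1.91 -7.08  0.19] | world d mm [ 58.1 212.3  -5.8]
front x 41.0 34 expect 51.0 or 43.0 | shoulder x 28.9 31 expect 31.0 | top pts 243
0.043 314 205 [[93, 101, 104, 103, 101], [97, 99, 103, 103, 100], [102, 101, 103, 103, 100], [89, 99, 100, 97, 68], [41, 56, 69, 62, 67]]
0.051 315 207 [[101, 103, 103, 100, 71], [99, 100, 97, 68, 38], [56, 69, 62, 67, 107], [67, 99, 142, 176, 197], [100, 96, 129, 167, 179]]
```

View pics/k1.png

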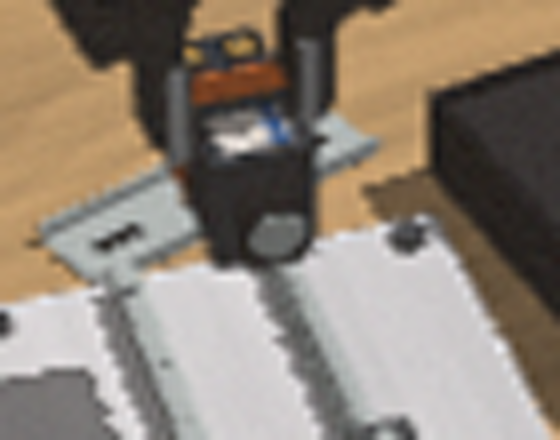

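Emit:
jog_arm(
  increments=[
    [[0,0,0,0,0,-0.85,-1],[0,0,0,0,0,-0.84,-1],[0.24,-0.89,0,0,0,0,-1],[0.24,-0.89,0,0,0,0,-1],[0.24,-0.89,0,0,0,0,-1]],
  ],
)

```text
time: 41.9
tool_pos: [0.5345, 0.0806, 0.1859]
tcp_rot: [3.141, -0.01, -0.004]
wrist_force: [0.6, 0.1, -1.0]
width: 0.378
grip_force: 80.4
```

Emit:
jog_arm(
  increments=[
    [[0.24,-0.89,0,0,0,0,-1],[0.24,-0.89,0,0,0,0,-1],[0.24,-0.89,0,0,0,0,-1],[0.24,-0.89,0,0,0,0,-1],[0.24,-0.88,0,0,0,0,-1]],
  ],
)

```text
time: 42.32
tool_pos: [0.5711, 0.2144, 0.1855]
tcp_rot: [3.141, -0.007, -0.004]
wrist_force: [0.8, -0.4, -1.2]
width: 0.375
grip_force: 80.4
```

Emit:
jog_arm(
  increments=[
    [[0,0,0.6,0,0,0,-1],[0,0,0.6,0,0,0,-1],[0,0,0.3,0,0,0,-1],[0,0,0,0,0,0,-1],[0,0,0,0,0,0,-1]],
  ],
)

```text
time: 42.73
tool_pos: [0.5706, 0.2127, 0.1408]
tcp_rot: [3.14, -0.008, -0.005]
wrist_force: [0.6, 0.8, -0.4]
width: 0.372
grip_force: 80.4
```

Emit:
jog_arm(
  increments=[
    [[0,0,0,0,0,0,-1],[0,0,0,0,0,0,-1],[0,0,0,0,0,0,-1],[0,0,0,0,0,0,-1],[0,0,0,0,0,0,-1]],
  ],
)

```text
time: 43.15
tool_pos: [0.5721, 0.2132, 0.1433]
tcp_rot: [-3.141, 0.008, -0.002]
wrist_force: [-0.9, -0.1, -0.9]
width: 0.376
grip_force: 80.4
```

```bash
python3 -c "
from go import *
show();go(.5711,.2125,.113,-.25)"
```

```text
t 43.15 pos [0.5721 0.2132 0.1433] psi -0.28 tilt 0.08 F [-0.9 -0.1 -0.9] w 0.376 g 80.4
turn -0.0 shift [-0.03  0.02  1.01] | world d mm [ -1.   -0.7 -30.3]
```

Emit:
jog_arm(
  increments=[
    [[-0.03,0.02,0.3,0,0,0,-1],[0,0,0.2,0,0,0,-1],[0,0,0.1,0,0,0,-1],[0,0,0,0,0,0,-1],[0,0,0,0,0,0,-1]],
  ],
)

```text
time: 43.57
tool_pos: [0.5703, 0.2125, 0.1237]
tcp_rot: [3.141, -0.007, -0.002]
wrist_force: [0.5, -0.2, -1.4]
width: 0.379
grip_force: 80.4
```

Emit:
jog_arm(
  increments=[
    [[0,0,0.1,0,0,0,-1],[0,0,0,0,0,0,-1],[0,0,0,0,0,0,-1],[0,0,0,0,0,0,-1],[0,0,0,0,0,0,-1]],
  ],
)

```text
time: 43.98
tool_pos: [0.5708, 0.2127, 0.1216]
tcp_rot: [-3.142, 0.007, -0.0]
wrist_force: [-1.0, 0.0, -1.7]
width: 0.374
grip_force: 80.4
```

```bash
python3 -c "
from go import *
show();go(.5711,.2125,.113,-.25)"
```

```text
t 43.98 pos [0.5708 0.2127 0.1216] psi -0.26 tilt 0.01 F [-1.   0.  -1.7] w 0.374 g 80.4
turn -0.0 shift [0.01 0.01 0.29] | world d mm [ 0.3 -0.2 -8.6]
```

Entered the cutout freely; down to the floor, release and retreat.

Emit:
jog_arm(
  increments=[
    [[0,0,0.1,0,0,0,-1],[0,0,0.1,0,0,0,-1],[0,0,0.08,0,0,0,-1],[0,0,0,0,0,0,-1],[0,0,0,0,0,0,-1]],
  ],
)

```text
time: 44.4
tool_pos: [0.5707, 0.2127, 0.113]
tcp_rot: [-3.142, 0.007, 0.0]
wrist_force: [-0.0, 0.3, -0.7]
width: 0.375
grip_force: 80.4
```

Emit:
jog_arm(
  increments=[
    [[0,0,0.05,0,0,0,-1],[0,0,0.03,0,0,0,-1],[0,0,0,0,0,0,-1],[0,0,0,0,0,0,-1],[0,0,0,0,0,0,-1]],
  ],
)

```text
time: 44.82
tool_pos: [0.5709, 0.2128, 0.1128]
tcp_rot: [-3.142, 0.007, -0.0]
wrist_force: [-5.5, -1.3, 12.8]
width: 0.379
grip_force: 82.0
```

Emit:
jog_arm(
  increments=[
    [[0,0,-0.06,0,0,0,-0.2],[0,0,0,0,0,0,0.1],[0,0,0,0,0,0,0.1],[0,0,0,0,0,0,0.1],[0,0,-0.3,0,0,0,0.1]],
  ],
)

```text
time: 45.23
tool_pos: [0.5692, 0.2121, 0.1194]
tcp_rot: [3.14, -0.007, -0.007]
wrist_force: [-0.7, -0.5, 0.2]
width: 0.547
grip_force: 0.0
```

Emit:
jog_arm(
  increments=[
    [[0,0,-0.8,0,0,0,0.1],[0,0,-0.9,0,0,0,0.1],[0,0,-0.9,0,0,0,0.3],[-0.4,1,0,0,0,0,0.3],[-0.4,1,0,0,0,0,0.3]],
  ],
)

```text
time: 45.65
tool_pos: [0.5486, 0.1537, 0.2032]
tcp_rot: [-3.14, 0.003, -0.01]
wrist_force: [-0.6, -0.8, -1.3]
width: 0.65
grip_force: 0.0
```

Emit:
jog_arm(
  increments=[
    [[-0.4,1,0,0,0,0,0.3],[-0.4,1,0,0,0,0,0.3],[-0.4,1,0,0,0,0,0.3],[-0.4,1,0,0,0,0,0.3],[-0.4,1,0,0,0,0,0.3]],
  ],
)

```text
time: 46.07
tool_pos: [0.4851, 0.0018, 0.2]
tcp_rot: [3.141, -0.006, 0.001]
wrist_force: [1.2, -1.2, 0.4]
width: 0.649
grip_force: 0.0
```

Emit:
jog_arm(
  increments=[
    [[0,1,0,0,0,0,0.3],[0,0,0,0,0,0,0.3],[0,0,0,0,0,0,0.3],[0,0,0,0,0,0,0.3],[0,0,0,0,0,0,0.3]],
  ],
)

```text
time: 46.48
tool_pos: [0.4859, -0.0262, 0.1997]
tcp_rot: [-3.141, 0.006, -0.0]
wrist_force: [1.2, 0.3, -0.5]
width: 0.651
grip_force: 0.0
```

```bash
python3 - <<'E'
from look import *
c,p,W,o=look(); seated(c,W,46,(.5777,.1493,0)); seated(c,W,62,(.5708,.2127,0))
q=o['la']; go(q[0],q[1],.19,np.rad2deg(q[2]))
E
```

```text
t 46.48 pos [ 0.4859 -0.0262  0.1997] psi -0.22 tilt 0.02 F [ 1.2  0.3 -0.5] w 0.651 g 0.0
la [ 0.584  -0.3647 -0.3461] -19.8 err 0.057
lb [ 0.57   -0.2435 -2.174 ] -124.6 err 1.0
seated [ 0.5761  0.1471 -0.0017] -0.1 err 0.144 top z 0.057
seated [0.5707 0.2132 0.0164] 0.94 err 0.112 top z 0.0573
turn 3.27 shift [6.91 9.51 0.32] | world d mm [  98.1 -338.6   -9.6]
```

Emit:
jog_arm(
  increments=[
    [[0,0,0,0,0,0.82,0.3],[0,0,0,0,0,0.82,0.3],[0,0,0,0,0,0.82,0.3],[0,0,0,0,0,0.81,0.3],[0,0,0,0,0,0,0.3]],
  ],
)

```text
time: 46.95
tool_pos: [0.4858, -0.0258, 0.1994]
tcp_rot: [-3.094, 0.542, 0.0]
wrist_force: [-1.5, -0.0, -0.4]
width: 0.65
grip_force: 0.0
```

Emit:
jog_arm(
  increments=[
    [[0.69,0.95,0,0,0,0,0.3],[0.69,0.95,0,0,0,0,0.3],[0.69,0.95,0,0,0,0,0.3],[0.69,0.95,0,0,0,0,0.3],[0.69,0.95,0,0,0,0,0.3]],
  ],
)

```text
time: 47.37
tool_pos: [0.5352, -0.1968, 0.1994]
tcp_rot: [-3.095, 0.536, -0.0]
wrist_force: [0.9, -0.2, -0.0]
width: 0.653
grip_force: 0.0
```

Emit:
jog_arm(
  increments=[
    [[0.69,0.95,0,0,0,0,0.3],[0.69,0.95,0,0,0,0,0.3],[0.69,0.95,0,0,0,0,0.3],[0.69,0.95,0,0,0,0,0.3],[0.69,0.95,0,0,0,0,0.3]],
  ],
)

```text
time: 47.78
tool_pos: [0.5842, -0.3662, 0.1991]
tcp_rot: [-3.095, 0.536, 0.001]
wrist_force: [0.9, 0.1, 0.5]
width: 0.65
grip_force: 0.0
```

Emit:
jog_arm(
  increments=[
    [[0,0,0.9,0,0,0,0.3],[0,0,0.9,0,0,0,0.3],[0,0,0.2,0,0,0,0.3],[0,0,0,0,0,0,0.3],[0,0,0,0,0,0,0.3]],
  ],
)

```text
time: 48.2
tool_pos: [0.5835, -0.3644, 0.1392]
tcp_rot: [-3.094, 0.539, 0.002]
wrist_force: [0.3, 0.5, 0.1]
width: 0.65
grip_force: 0.0
```

```bash
python3 -c "
from go import *
show();go(.584,-.3647,.097,-19.7)"
```

```text
t 48.2 pos [ 0.5835 -0.3644  0.1392] psi -19.76 tilt 0.08 F [0.3 0.5 0.1] w 0.65 g 0.0
turn -0.01 shift [0.02 0.   1.41] | world d mm [  0.5  -0.3 -42.2]
```

Emit:
jog_arm(
  increments=[
    [[0,0,0.6,0,0,0,0.3],[0,0,0.6,0,0,0,0.3],[0,0,0.19,0,0,0,0.3],[0,0,0,0,0,0,0.3],[0,0,0,0,0,0,0.3]],
  ],
)

```text
time: 48.62
tool_pos: [0.584, -0.3653, 0.0991]
tcp_rot: [3.094, -0.541, 0.002]
wrist_force: [0.6, -0.5, 0.1]
width: 0.652
grip_force: 0.0
```

Emit:
jog_arm(
  increments=[
    [[0,0,0,0,0,0,0.3],[0,0,0,0,0,0,-1],[0,0,0,0,0,0,-1],[0,0,0,0,0,0,-1],[0,0,0,0,0,0,-1]],
  ],
)

```text
time: 49.03
tool_pos: [0.5844, -0.3659, 0.0997]
tcp_rot: [3.093, -0.542, 0.004]
wrist_force: [0.0, 1.1, 6.8]
width: 0.378
grip_force: 80.3
```

Emit:
jog_arm(
  increments=[
    [[0,0,0,0,0,0,-1],[0,0,0,0,0,0,-1],[0,0,0,0,0,0,-1],[0,0,0,0,0,0,-1],[0,0,0,0,0,0,-1]],
  ],
)

```text
time: 49.45
tool_pos: [0.5844, -0.366, 0.0997]
tcp_rot: [3.093, -0.542, 0.004]
wrist_force: [-0.8, 1.3, 5.5]
width: 0.374
grip_force: 80.3
```

Emit:
jog_arm(
  increments=[
    [[0,0,-0.4,0,0,0,-1],[0,0,-0.8,0,0,0,-1],[0,0,-0.8,0,0,0,-1],[0,0,-0.5,0,0,0,-1],[0,0,0,0,0,0,-1]],
  ],
)

```text
time: 49.87
tool_pos: [0.5855, -0.3668, 0.178]
tcp_rot: [3.091, -0.542, 0.011]
wrist_force: [1.4, -0.2, -0.5]
width: 0.377
grip_force: 79.6
```

```bash
python3 -c "
from go import *
show();go(.5147,0,.175,-10.4)"
```

```text
t 49.87 pos [ 0.5855 -0.3668  0.178 ] psi -19.88 tilt 0.46 F [ 1.4 -0.2 -0.5] w 0.377 g 79.6
turn -1.58 shift [ -4.53 -11.6    0.1 ] | world d mm [-70.8 366.8  -3. ]
```

Emit:
jog_arm(
  increments=[
    [[0,0,0,0,0,-0.79,-1],[0,0,0,0,0,-0.79,-1],[-0.35,-0.89,0,0,0,0,-1],[-0.35,-0.89,0,0,0,0,-1],[-0.35,-0.89,0,0,0,0,-1]],
  ],
)

```text
time: 50.28
tool_pos: [0.5656, -0.28, 0.1711]
tcp_rot: [-3.127, 0.287, 0.004]
wrist_force: [-0.1, 0.0, -1.7]
width: 0.374
grip_force: 79.8
```

Emit:
jog_arm(
  increments=[
    [[-0.35,-0.89,0,0,0,0,-1],[-0.35,-0.89,0,0,0,0,-1],[-0.35,-0.89,0,0,0,0,-1],[-0.35,-0.89,0,0,0,0,-1],[-0.35,-0.89,0,0,0,0,-1]],
  ],
)

```text
time: 50.7
tool_pos: [0.538, -0.1386, 0.1715]
tcp_rot: [-3.128, 0.285, 0.003]
wrist_force: [1.3, 0.1, -1.6]
width: 0.375
grip_force: 79.8
```

Emit:
jog_arm(
  increments=[
    [[-0.35,-0.89,0,0,0,0,-1],[-0.35,-0.89,0,0,0,0,-1],[-0.35,-0.89,0,0,0,0,-1],[-0.35,-0.89,0,0,0,0,-1],[-0.33,-0.89,0,0,0,0,-1]],
  ],
)

```text
time: 51.12
tool_pos: [0.5109, 0.0019, 0.1716]
tcp_rot: [3.129, -0.285, -0.003]
wrist_force: [0.5, 0.7, -1.1]
width: 0.375
grip_force: 79.8
```

Emit:
jog_arm(
  increments=[
    [[0,0,0.5,0,0,0,-1],[0,0,0.5,0,0,0,-1],[0,0,0,0,0,0,-1],[0,0,0,0,0,0,-1],[0,0,0,0,0,0,-1]],
  ],
)

```text
time: 51.53
tool_pos: [0.5122, 0.0004, 0.1427]
tcp_rot: [3.129, -0.285, -0.001]
wrist_force: [0.2, 0.8, -2.3]
width: 0.374
grip_force: 79.8
```

```bash
python3 -c "
from hs import *
show();go(.5147,0,.114,-10.4);held(62,.0997)"
```

```text
t 51.53 pos [5.122e-01 4.000e-04 1.427e-01] psi -10.42 tilt 0.04 F [ 0.2  0.8 -2.3] w 0.374 g 79.8
turn -0.0 shift [ 0.08 -0.    0.96] | world d mm [  2.5  -0.4 -28.7]
front x 47.4 35 expect 51.0 or 43.0 | shoulder x 30.3 34 expect 31.0 | top pts 232
```

Emit:
jog_arm(
  increments=[
    [[0,0,0.4,0,0,0,-1],[0,0,0.4,0,0,0,-1],[0,0,0.1,0,0,0,-1],[0,0,0.1,0,0,0,-1],[0,0,0,0,0,0,-1]],
  ],
)

```text
time: 52.0
tool_pos: [0.5115, 0.0005, 0.1115]
tcp_rot: [3.129, -0.285, -0.004]
wrist_force: [0.0, -1.0, -1.8]
width: 0.376
grip_force: 79.8
```

Emit:
jog_arm(
  increments=[
    [[0,0,0.1,0,0,0,-1],[0,0,0,0,0,0,-1],[0,0,0,0,0,0,-1],[0,0,0,0,0,0,-1],[0,0,0,0,0,0,-1]],
  ],
)

```text
time: 52.42
tool_pos: [0.5125, 0.0006, 0.11]
tcp_rot: [-3.129, 0.285, -0.001]
wrist_force: [0.6, -0.6, -0.9]
width: 0.378
grip_force: 79.8
```

Emit:
jog_arm(
  increments=[
    [[0,0,0.04,0,0,0,-1],[0,0,0,0,0,0,-1],[0,0,0,0,0,0,-1],[0,0,0,0,0,0,-1],[0,0,0,0,0,0,-1]],
  ],
)

```text
time: 52.83
tool_pos: [0.5126, 0.0006, 0.1096]
tcp_rot: [-3.129, 0.285, -0.0]
wrist_force: [-3.4, 0.2, 6.4]
width: 0.378
grip_force: 80.7
```

Emit:
jog_arm(
  increments=[
    [[0,0,-0.05,0,0,0,-1],[0.3,0,0,0,0,0,-1],[0.3,0,0,0,0,0,-1],[0.27,0,0,0,0,0,-1],[0,0,0,0,0,0,-1]],
  ],
)

```text
time: 53.25
tool_pos: [0.5388, -0.0043, 0.1098]
tcp_rot: [-3.128, 0.285, 0.003]
wrist_force: [-4.7, 0.5, 0.9]
width: 0.375
grip_force: 80.1
```

Emit:
jog_arm(
  increments=[
    [[0.1,0,-0.05,0,0,0,-1],[0,0,0,0,0,0,-1],[0.1,0,0,0,0,0,-1],[0,0,0,0,0,0,-1],[0,0,0,0,0,0,-1]],
  ],
)

```text
time: 53.67
tool_pos: [0.5415, -0.0049, 0.11]
tcp_rot: [-3.128, 0.285, 0.01]
wrist_force: [-6.0, 1.1, 0.1]
width: 0.372
grip_force: 80.0
```

Emit:
jog_arm(
  increments=[
    [[0.1,0,-0.03,0,0,0,-1],[0,0,0,0,0,0,-1],[0.1,0,-0.02,0,0,0,-1],[0,0,0,0,0,0,-1],[0,0,0,0,0,0,-1]],
  ],
)

```text
time: 54.08
tool_pos: [0.5459, -0.0057, 0.1105]
tcp_rot: [-3.128, 0.285, 0.016]
wrist_force: [-7.2, 2.8, -1.4]
width: 0.371
grip_force: 79.8
```

Emit:
jog_arm(
  increments=[
    [[0.1,0,0,0,0,0,-1],[0,0,0,0,0,0,-1],[0,0,0,0,0,0,-1],[0,0,0,0,0,0,-1],[0,0,0,0,0,0,-1]],
  ],
)

```text
time: 54.5
tool_pos: [0.5464, -0.0058, 0.1101]
tcp_rot: [-3.128, 0.286, 0.025]
wrist_force: [-13.7, 3.8, 2.9]
width: 0.375
grip_force: 80.5
```

```bash
python3 push.py
```

```text
t 54.5 pos [ 0.5464 -0.0058  0.1101] psi -10.43 tilt 0.91 F [-13.7   3.8   2.9] w 0.375 g 80.5
F along -14.2 dist to stop mm 28.7
```

Emit:
jog_arm(
  increments=[
    [[0.1,0,0,0,0,0,-1],[0.05,0,0,0,0,0,-1],[0,0,0,0,0,0,-1],[0,0,0,0,0,0,-1],[0,0,0,0,0,0,-1]],
  ],
)

```text
time: 54.92
tool_pos: [0.5472, -0.0059, 0.1099]
tcp_rot: [-3.127, 0.286, 0.04]
wrist_force: [-26.2, 6.4, 15.2]
width: 0.377
grip_force: 82.0
```

Emit:
jog_arm(
  increments=[
    [[0,0,0,0,0,0,-1],[0,0,0,0,0,0,-1],[0,0,0,0,0,0,-1],[0,0,0,0,0,0,-1],[0,0,0,0,0,0,-1]],
  ],
)

```text
time: 55.33
tool_pos: [0.5472, -0.0059, 0.1099]
tcp_rot: [-3.127, 0.286, 0.039]
wrist_force: [-25.5, 6.8, 15.7]
width: 0.375
grip_force: 82.0
```

Emit:
jog_arm(
  increments=[
    [[0,0,0,0,0,0,-1],[0,0,0,0,0,0,-1],[0,0,0,0,0,0,-1],[0,0,0,0,0,0,-1],[0,0,0,0,0,0,-1]],
  ],
)

```text
time: 55.75
tool_pos: [0.5472, -0.0059, 0.1099]
tcp_rot: [-3.127, 0.286, 0.039]
wrist_force: [-25.7, 6.3, 15.3]
width: 0.377
grip_force: 82.0
```

Emit:
jog_arm(
  increments=[
    [[0,0,0,0,0,0,-1],[0,0,0,0,0,0,-1],[0,0,0,0,0,0,-1],[0,0,0,0,0,0,-1],[0,0,0,0,0,0,-1]],
  ],
)

```text
time: 56.17
tool_pos: [0.5472, -0.0059, 0.1099]
tcp_rot: [-3.127, 0.286, 0.039]
wrist_force: [-26.3, 7.2, 15.4]
width: 0.374
grip_force: 82.0
```

Emit:
jog_arm(
  increments=[
    [[0,0,0,0,0,0,-1],[0,0,0,0,0,0,-1],[0,0,0,0,0,0,-1],[0,0,0,0,0,0,-1],[0,0,0,0,0,0,-1]],
  ],
)

```text
time: 56.58
tool_pos: [0.5472, -0.0059, 0.1099]
tcp_rot: [-3.127, 0.286, 0.039]
wrist_force: [-25.1, 6.5, 15.1]
width: 0.377
grip_force: 82.0
```

Emit:
jog_arm(
  increments=[
    [[0,0,0,0,0,0,-1],[0,0,0,0,0,0,-1],[0,0,0,0,0,0,-1],[0,0,0,0,0,0,-1],[0,0,0,0,0,0,-1]],
  ],
)

```text
time: 57.0
tool_pos: [0.5472, -0.0059, 0.1099]
tcp_rot: [-3.127, 0.286, 0.039]
wrist_force: [-25.8, 6.3, 14.6]
width: 0.377
grip_force: 82.0
```

Emit:
jog_arm(
  increments=[
    [[0,0,0,0,0,0,-1],[0,0,0,0,0,0,-1],[0,0,0,0,0,0,-1],[0,0,0,0,0,0,-1],[0,0,0,0,0,0,-1]],
  ],
)

```text
time: 57.42
tool_pos: [0.5472, -0.0059, 0.1099]
tcp_rot: [-3.127, 0.286, 0.039]
wrist_force: [-25.8, 6.4, 15.9]
width: 0.376
grip_force: 82.0
```

Emit:
jog_arm(
  increments=[
    [[0,0,0,0,0,0,-1],[0,0,0,0,0,0,-1],[0,0,0,0,0,0,-1],[0,0,0,0,0,0,-1],[0,0,0,0,0,0,-1]],
  ],
)

```text
time: 57.83
tool_pos: [0.5472, -0.0059, 0.1099]
tcp_rot: [-3.127, 0.286, 0.04]
wrist_force: [-26.0, 6.5, 15.2]
width: 0.371
grip_force: 82.0
```

Emit:
jog_arm(
  increments=[
    [[0,0,0,0,0,0,-1],[0,0,0,0,0,0,-1],[0,0,0,0,0,0,-1],[0,0,0,0,0,0,-1],[0,0,0,0,0,0,-1]],
  ],
)

```text
time: 58.25
tool_pos: [0.5472, -0.0059, 0.1099]
tcp_rot: [-3.127, 0.286, 0.039]
wrist_force: [-26.0, 6.1, 14.5]
width: 0.376
grip_force: 82.0
```

Emit:
jog_arm(
  increments=[
    [[0,0,0,0,0,0,-1],[0,0,0,0,0,0,-1],[0,0,0,0,0,0,-1],[0,0,0,0,0,0,-1],[0,0,0,0,0,0,-1]],
  ],
)

```text
time: 58.67
tool_pos: [0.5472, -0.0059, 0.1099]
tcp_rot: [-3.127, 0.286, 0.039]
wrist_force: [-24.7, 7.1, 15.4]
width: 0.374
grip_force: 82.0
```

```bash
python3 push.py
```

```text
t 58.67 pos [ 0.5472 -0.0059  0.1099] psi -10.46 tilt 1.44 F [-24.7   7.1  15.4] w 0.374 g 82.0
F along -25.6 dist to stop mm 27.9
```

Emit:
jog_arm(
  increments=[
    [[-0.3,0,0,0,0,0,-1],[-0.6,0,0,0,0,0,-1],[-0.6,0,-0.2,0,0,0,-1],[0,0,-0.8,0,0,0,-1],[0,0,-0.8,0,0,0,-1]],
  ],
)

```text
time: 59.08
tool_pos: [0.5106, 0.0006, 0.1655]
tcp_rot: [3.128, -0.284, -0.007]
wrist_force: [1.2, -0.1, -0.3]
width: 0.37
grip_force: 79.9
```

Emit:
jog_arm(
  increments=[
    [[0,0,-0.7,0,0,0,-1],[0,0,0,0,0,0,-1],[0,0,0,0,0,0,-1],[0,0,0,0,0,0,-1],[0,0,0,0,0,0,-1]],
  ],
)

```text
time: 59.5
tool_pos: [0.512, 0.0005, 0.1863]
tcp_rot: [3.128, -0.285, -0.005]
wrist_force: [0.5, 0.3, -2.0]
width: 0.373
grip_force: 80.0
```

```bash
python3 -c "
from hs import *
show();go(.5711,.3405,.18,-.25);held(62,.0997)
p=cv2.imread('pics/held.png');c=viewer.camera_params('scene');s,R,psi=st();t=s['tool_pos'];a=np.deg2rad(psi)
def pt(x,y,z): return w2px(c,[t[0]+x*np.cos(a)-y*np.sin(a),t[1]+x*np.sin(a)+y*np.cos(a),t[2]-.099+z])
for x in (.043,.051):
    u,v=map(round,pt(x,0,.021)); print(x,u,v,p[v-2:v+3,u-2:u+3].mean(2).round().astype(int).tolist())"
```

```text
t 59.5 pos [5.120e-01 5.000e-04 1.863e-01] psi -10.4 tilt 0.17 F [ 0.5  0.3 -2. ] w 0.373 g 80.0
turn -1.69 shift [  1.92 -11.34   0.21] | world d mm [ 59.1 340.   -6.3]
front x 42.2 30 expect 51.0 or 43.0 | shoulder x 29.3 34 expect 31.0 | top pts 246
0.043 314 204 [[43, 62, 114, 113, 92], [77, 99, 103, 102, 102], [98, 101, 101, 102, 102], [97, 99, 100, 102, 100], [88, 99, 99, 99, 80]]
0.051 315 206 [[101, 101, 102, 102, 101], [99, 100, 102, 100, 83], [99, 99, 99, 80, 56], [70, 67, 71, 66, 107], [58, 64, 131, 179, 193]]
```

Emit:
jog_arm(
  increments=[
    [[0,0,0,0,0,-0.85,-1],[0,0,0,0,0,-0.84,-1],[0.15,-0.87,0,0,0,0,-1],[0.15,-0.87,0,0,0,0,-1],[0.15,-0.87,0,0,0,0,-1]],
  ],
)

```text
time: 59.97
tool_pos: [0.5262, 0.0791, 0.1865]
tcp_rot: [3.141, -0.01, -0.004]
wrist_force: [1.2, -0.5, -1.0]
width: 0.38
grip_force: 80.1
```

Emit:
jog_arm(
  increments=[
    [[0.15,-0.87,0,0,0,0,-1],[0.15,-0.87,0,0,0,0,-1],[0.15,-0.87,0,0,0,0,-1],[0.15,-0.87,0,0,0,0,-1],[0.15,-0.87,0,0,0,0,-1]],
  ],
)

```text
time: 60.38
tool_pos: [0.5492, 0.2101, 0.1863]
tcp_rot: [3.141, -0.007, -0.004]
wrist_force: [0.1, -0.8, -1.9]
width: 0.375
grip_force: 80.1
```

Emit:
jog_arm(
  increments=[
    [[0.15,-0.87,0,0,0,0,-1],[0.15,-0.87,0,0,0,0,-1],[0.15,-0.87,0,0,0,0,-1],[0.15,-0.87,0,0,0,0,-1],[0.12,-0.9,0,0,0,0,-1]],
  ],
)

```text
time: 60.8
tool_pos: [0.5716, 0.3412, 0.1859]
tcp_rot: [3.14, -0.007, -0.004]
wrist_force: [0.8, -0.5, -1.1]
width: 0.377
grip_force: 80.1
```

Emit:
jog_arm(
  increments=[
    [[0,0,0.6,0,0,0,-1],[0,0,0.6,0,0,0,-1],[0,0,0.3,0,0,0,-1],[0,0,0,0,0,0,-1],[0,0,0,0,0,0,-1]],
  ],
)

```text
time: 61.22
tool_pos: [0.5712, 0.3396, 0.1412]
tcp_rot: [3.14, -0.008, -0.005]
wrist_force: [-0.0, -0.9, -1.0]
width: 0.376
grip_force: 80.1
```

Emit:
jog_arm(
  increments=[
    [[0,0,0,0,0,0,-1],[0,0,0,0,0,0,-1],[0,0,0,0,0,0,-1],[0,0,0,0,0,0,-1],[0,0,0,0,0,0,-1]],
  ],
)

```text
time: 61.63
tool_pos: [0.5725, 0.3405, 0.144]
tcp_rot: [-3.141, 0.007, -0.002]
wrist_force: [0.6, -0.2, -2.8]
width: 0.376
grip_force: 80.1
```

```bash
python3 -c "
from go import *
show();go(.571,.3405,.1137,-.25)"
```

```text
t 61.63 pos [0.5725 0.3405 0.144 ] psi -0.27 tilt 0.08 F [ 0.6 -0.2 -2.8] w 0.376 g 80.1
turn -0.0 shift [-0.05 -0.    1.01] | world d mm [ -1.5   0.  -30.3]
```

Emit:
jog_arm(
  increments=[
    [[-0.04,0,0.3,0,0,0,-1],[0,0,0.2,0,0,0,-1],[0,0,0.1,0,0,0,-1],[0,0,0,0,0,0,-1],[0,0,0,0,0,0,-1]],
  ],
)

```text
time: 62.05
tool_pos: [0.5705, 0.3402, 0.1242]
tcp_rot: [3.141, -0.007, -0.002]
wrist_force: [0.8, -0.2, -0.9]
width: 0.371
grip_force: 80.1
```

Emit:
jog_arm(
  increments=[
    [[0,0,0.1,0,0,0,-1],[0,0,0,0,0,0,-1],[0,0,0,0,0,0,-1],[0,0,0,0,0,0,-1],[0,0,0,0,0,0,-1]],
  ],
)

```text
time: 62.47
tool_pos: [0.571, 0.3405, 0.1223]
tcp_rot: [-3.141, 0.007, -0.0]
wrist_force: [0.9, -0.7, -2.9]
width: 0.376
grip_force: 80.1
```

```bash
python3 -c "
from go import *
show();go(.571,.3405,.1137,-.25)"
```

```text
t 62.47 pos [0.571  0.3405 0.1223] psi -0.26 tilt 0.01 F [ 0.9 -0.7 -2.9] w 0.376 g 80.1
turn -0.0 shift [ 0.   -0.    0.29] | world d mm [ 0.   0.  -8.6]
```

Emit:
jog_arm(
  increments=[
    [[0,0,0.1,0,0,0,-1],[0,0,0.1,0,0,0,-1],[0,0,0.08,0,0,0,-1],[0,0,0,0,0,0,-1],[0,0,0,0,0,0,-1]],
  ],
)

```text
time: 62.88
tool_pos: [0.5709, 0.3404, 0.1137]
tcp_rot: [-3.142, 0.007, 0.0]
wrist_force: [-0.7, -0.1, 1.0]
width: 0.375
grip_force: 80.2
```

Emit:
jog_arm(
  increments=[
    [[0,0,0.05,0,0,0,-1],[0,0,0.03,0,0,0,-1],[0,0,0,0,0,0,-1],[0,0,0,0,0,0,-1],[0,0,0,0,0,0,-1]],
  ],
)

```text
time: 63.3
tool_pos: [0.5712, 0.3407, 0.1137]
tcp_rot: [-3.141, 0.007, -0.001]
wrist_force: [-5.3, -2.7, 12.0]
width: 0.377
grip_force: 81.6
```

Emit:
jog_arm(
  increments=[
    [[0,0,-0.06,0,0,0,-0.2],[0,0,0,0,0,0,0.1],[0,0,0,0,0,0,0.1],[0,0,0,0,0,0,0.1],[0,0,-0.3,0,0,0,0.1]],
  ],
)

```text
time: 63.72
tool_pos: [0.5695, 0.3396, 0.1198]
tcp_rot: [3.139, -0.007, -0.006]
wrist_force: [-1.2, 0.5, -0.6]
width: 0.552
grip_force: 0.0
```

Emit:
jog_arm(
  increments=[
    [[0,0,-0.8,0,0,0,0.1],[0,0,-0.9,0,0,0,0.1],[0,0,-0.9,0,0,0,0.3],[-0.2,1,0,0,0,0,0.3],[-0.2,1,0,0,0,0,0.3]],
  ],
)

```text
time: 64.13
tool_pos: [0.5605, 0.2819, 0.204]
tcp_rot: [-3.139, 0.003, -0.01]
wrist_force: [0.6, -1.3, -0.3]
width: 0.649
grip_force: 0.0
```

Emit:
jog_arm(
  increments=[
    [[-0.2,1,0,0,0,0,0.3],[-0.2,1,0,0,0,0,0.3],[-0.2,1,0,0,0,0,0.3],[-0.2,1,0,0,0,0,0.3],[-0.2,1,0,0,0,0,0.3]],
  ],
)

```text
time: 64.55
tool_pos: [0.5275, 0.1293, 0.2006]
tcp_rot: [-3.142, 0.007, -0.001]
wrist_force: [0.3, 0.4, -0.6]
width: 0.653
grip_force: 0.0
```

Emit:
jog_arm(
  increments=[
    [[-0.2,1,0,0,0,0,0.3],[-0.2,1,0,0,0,0,0.3],[-0.2,1,0,0,0,0,0.3],[-0.2,1,0,0,0,0,0.3],[-0.2,1,0,0,0,0,0.3]],
  ],
)

```text
time: 64.97
tool_pos: [0.4969, -0.0206, 0.2007]
tcp_rot: [3.141, -0.007, 0.001]
wrist_force: [0.7, -0.1, 0.8]
width: 0.652
grip_force: 0.0
```

Emit:
jog_arm(
  increments=[
    [[-0.2,1,0,0,0,0,0.3],[-0.2,1,0,0,0,0,0.3],[0,0,0,0,0,0,0.3],[0,0,0,0,0,0,0.3],[0,0,0,0,0,0,0.3]],
  ],
)

```text
time: 65.38
tool_pos: [0.4851, -0.0791, 0.2004]
tcp_rot: [-3.141, 0.009, -0.001]
wrist_force: [-0.1, -0.1, 0.2]
width: 0.65
grip_force: 0.0
```

```bash
python3 - <<'E'
from look import *
c,p,W,o=look(); seated(c,W,46,(.5777,.1493,0)); seated(c,W,62,(.5708,.2127,0)); seated(c,W,62,(.5708,.3405,0))
crop(p,120,140,320,315,3,'pics/z1.png')
E
```

```text
t 65.38 pos [ 0.4851 -0.0791  0.2004] psi -0.32 tilt 0.04 F [-0.1 -0.1  0.2] w 0.65 g 0.0
la [ 0.5973 -0.2573 -2.0783] -119.1 err 1.0
lb [ 0.57   -0.2435 -2.174 ] -124.6 err 1.0
seated [ 0.5762  0.147  -0.0089] -0.51 err 0.145 top z 0.0573
seated [ 0.5707  0.2128 -0.0077] -0.44 err 0.119 top z 0.0568
seated [ 0.5712  0.3407 -0.0011] -0.06 err 0.115 top z 0.0567
```

View pics/z1.png

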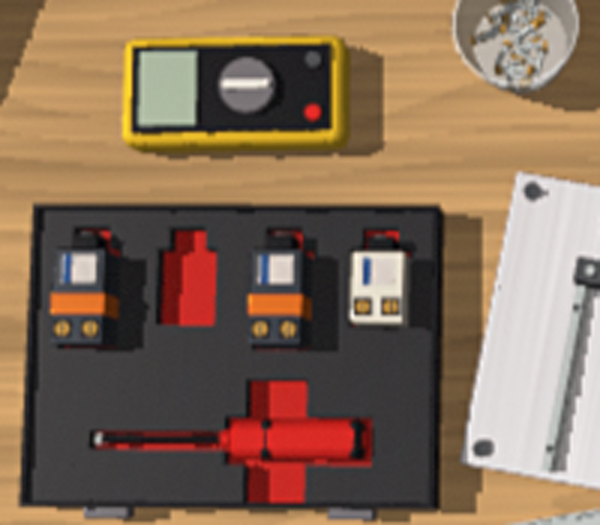

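The picture shows three breakers upright in cutouts of their own length (tops at about z 57 mm, 56 expected), at pixels (80,290), (280,290) and (378,285). The screwdriver lies in its own cutout, along row 440.

```bash
python3 -c "
from workcell import bot
print(bot.finish_job())"
```

```text
the job is handed in; nothing more can be done
None
```

I handed the job in at about 65 s. The one short and two long breakers present were reset on the jig and seated upright in cutouts of their own length. The red screwdriver lies in its own cutout, and I moved nothing else on the bench. The hand-in gave no verdict back.

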